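Tighten the clamp screw of a flagpole bracket with a T-handle key

ROBOT

A 6-joint arm with a two-finger parallel gripper is mounted at the origin on the work surface. World frame = base frame: x ahead of the robot, y to its left, z up, the work surface at z = 0. Lengths are in m, angles in rad, forces in N, time in s.
With the tool pointing down it reaches from about 0.25 to 0.725 m from the base axis. Payload 4 kg.
Tool frame: the origin (TCP) lies midway between the tips of the shut fingers; the grasp point (between the pads) lies 19 mm behind it; z points along the fingers, y is the direction in which the jaws open and shut (so a half turn about z gives the same grasp; the last joint's range is limited). The gripper opens to 85 mm and grips with 20 to 120 N. Pads are 22 mm wide; open, the fingers measure 114 mm over their backs; the gripper's body (76 mm by 85 mm) begins 54 mm behind the grasp point. The pads swing forward as they close: fully open they stand 13 mm farther back than shut.
Start: joints at [1.185, 0.241, 0.005, 1.335, 0, 1.571], TCP at [0.188, 0.463, 0.231] pointing down, gripper open.
Joint ranges: [-2.72, 2.72], [-1.05, 1.87], [-1.09, 1.28], [-1.99, 2.15], [-1.42, 1.44], [-3.14, 3.14]. Speed limits (rad/s): [2.79, 2.79, 3.14, 3.14, 3.14, 3.14].

INTERFACE

Orientations are given as a unit quaternion [w, x, y, z].
In Python, from bench import manip, capture, look_for, cut_out, spot_point gives the robot as it stands.
- The arm moves only by the tool step_arm, never from a script. Its argument "deltas" is a list that holds one entry, the list of rows, each a list of 7 numbers: the shift along the world's x, y, z in m, then the turn, a rotation vector about the world's x, y, z in degrees, then the opening in per cent of the stroke, from 0 (shut) to 100 (fully open). In form: [[[dx, dy, dz, ax, ay, az, gripper], ...]]. A call has 1 to 5 rows; each row shifts and turns the commanded pose from where the row before left it; what a row does not reach is not made up. A row lasts 1/10 s, in which the tool goes at most 50 mm and 8.59 degrees, less where a joint would pass 70% of its speed; a pose out of reach is approached as far as the arm can. A call is refused whole if a number of a shift passes 0.05 or a number of a turn 8.59, either way. A call with a gripper value outside its range is refused whole. The fingers move at their own pace and stop on an object; the grip force is fixed at half the most. Time passes only in rows, so rows that do not move let the fingers close. It gives the time, the measured TCP pose, the force and the opening at its end, in the units of the state.
- manip.get_obs(): the state, without advancing time (a new reading comes with each control period).
- capture(name): name is "scene" or "top" or "wrist"; returns a dict with "color" (384x512x3 uint8, red, green, blue), "fx", "fy", "cx", "cy" (pixels), "R" (3x3) and "t" (3): a world point X has camera coordinates R X + t. Camera axes: x right, y down, z forward; pixel columns grow to the right and rows downward; lengths in m; the calibration is good to about 2 mm. A picture is of the moment at which its call begins. There is no depth.
- manip.hand_in(): hands the job in, once; it reports no verdict.
Trained networks look in a picture, given as the dict that the camera call returned (one of the last four; its "shot" number tells which), for a name from the list of things; names that differ only in an ending like _2 or _b are one class to them, and where a whole thing is asked for, a point or a joint stands for the part that bears it (a point fixed in the world has none). Each returns a list of dicts, best first, with "p" (0 to 1); they miss things now and then, are a little off and sometimes report something else, mostly with a low value. They report only what shows in the picture. A call takes as long as a camera call.
- look_for(picture, name): "box" ([centre column, centre row, width, height] as shares, 0 to 1, of the picture: columns of its width, rows of its height, round what is visible of it).
- cut_out(picture, name): "pixels" (384x512 bool, what is visible of it) and "box" ([centre column, centre row, width, height] as shares, 0 to 1, of the picture: columns of its width, rows of its height, round what is visible of it).
- spot_point(picture, name): "at" ([column, row] as shares, 0 to 1, of the picture: columns of its width, rows of its height: a listed point, or the origin of a listed thing).
The state is a dict: "time_s": time; "joint_pos": joint angles; "joint_velocities": joint speeds; "joint_torque": joint torques, N m; "eef_pos": TCP position; "tool_rot": TCP orientation; "wrist_force": force on the tool from outside, world axes, zero at the start; "torque": the same for the moment, N m; "grip_width": opening from 0.0 (shut) to 1.0 (fully open).
Only numpy, scipy, OpenCV 4.12 (cv2) and the standard library are available. Lean on these libraries where they do the work, as an engineer would, in place of code of your own. Each camera call takes 0.05 s, during which the arm holds its last target.

TASK

The clamp screw on top of the flagpole bracket is still loose. Take the largest T-handle key from the rack, press its square end on the screw and turn it until it drops right to the bottom of the screw's square socket, then tighten the screw clockwise until it comes to a hard stop. Draw the key out and stand it back, fully down, in the rack hole it came from, leaving everything else where it is.

Things in the scene. Friction and masses are not known exactly. Their poses are not given: they have to be found in the camera images.
- key_large: Largest of three T-handle keys standing tips down in the rack. Steel square shank 12 mm across flats (17 across corners), 130 mm long, its last 4 mm tapering to 7.3 mm square; on top a flat-sided black handle bar 96 x 16 x 28 mm (x, y, z). 0.19 to 0.31 kg. Origin: centre of the tip; z up the shank to the handle, x along the bar. The square's sides lie along x and y.
- key_large_handle (a point): Centre of the large key's handle bar, 144 mm above its tip on the shank's axis; axes as key_large. Grip it here across the bar's 16 mm.
- key_large_hole (a point): Centre of the mouth of the large key's own rack hole, in the rack's top, 66 mm above the table. The hole is vertical, round, 19.2 mm wide, 56 mm deep, with a 2 mm chamfer; seated, the key's tip is 10 mm and its handle centre 154 mm above the table. x across the rack; the two smaller keys stand 66 and 132 mm away towards +y.
- rack: Wooden block 62 x 196 x 66 mm (x, y, z), fixed to the bench, holding the three T-keys in a row along its y in order of size. Origin: centre of its underside. The keys' handle bars lie roughly along its x, turned by up to 0.3 rad.
- screw_mouth (a point): Centre of the mouth of the square socket in the dark round screw head (30 mm wide) on the bracket's collar. z points out along the screw's axis, which leans 20 to 30 degrees from vertical, back over the post; x along the pole, away from the post. Socket: 13.2 mm square, 12 mm deep. These axes do not turn with the screw: how its flats lie varies and must be seen or felt.
- screw_bottom (a point): Centre of the floor of that square socket, 12 mm below the mouth; the key's tip rests here when fully in. Axes as screw_mouth. Turned wrong, the 12 mm key enters only by its tapered end, 2 to 4 mm; within about 6 degrees of true it drops in.
- screw (a joint): Turn of the clamp screw in rad: grows clockwise, seen looking down on the screw head; starts loose between 0.1 and 0.8 and is tight at its hard stop at 1.5. Stiff: it takes about 0.2 N m to turn and stays where it is left.
- post: Sample post fixed to the bench: steel foot 170 x 130 mm, 89 mm square timber standing 155 mm high; an adjustable flagpole bracket on its +x face holds a short 38 mm pole that rises forwards, with a 60 mm ball at its end, ball centre 0.32 m from the bracket's pivot (98 mm ahead of the origin, 98 mm high). Origin: centre of the underside; x towards the pole.
- key_medium: Bystander: medium T-key, 9 mm square, handle 80 x 14 x 24 mm, 138 mm long, middle of the rack (too thin to turn the screw). Origin: its tip.
- key_small: Bystander: small T-key, 7 mm square, handle 68 x 12 x 22 mm, 122 mm long. Origin: its tip.
- core: Bystander: open cardboard tube standing upright, 72 mm wide, 190 mm high. Origin: centre of its underside.
- jar: Bystander: clear jar with black cap, 62 mm wide, 85 mm high. Origin: centre of its underside.
- finial: Bystander: loose brass pole finial standing on its foot, 60 mm wide, 85 mm high. Origin: centre of its underside.
- carton: Bystander: small carton 100 x 130 x 60 mm. Origin: centre of its underside.
- can: Bystander: upright spray can, 52 mm wide, 165 mm high. Origin: centre of its underside.
- spanner: Bystander: steel spanner lying flat, 170 mm long.

How it is judged:
On the way, in this order (a step that is already met when the one before it is completed fails the run):
1. the large key has been drawn out of the rack (distance of key_large from where it was at the start of the episode above 0.08 m), for 0.1 s.
2. the large key is fully down in the screw's square socket (tip within 4 mm of its floor, in line within 7 degrees) (distance between key_large and screw_bottom below 0.004 m and angle between the z axis of key_large and the z axis of screw_bottom, either way round below 0.12 rad), for 0.1 s.
3. the screw has been turned to its stop (1.42 rad or more) with the large key in it (value of joint screw above 1.42 rad and distance between key_large and screw_bottom below 0.006 m), for 0.1 s.
At the end, for the whole second after the job is handed in: The screw is at its stop (1.42 rad or more); the large key stands at rest in its own rack hole, fully down (tip 50 mm or more below the rack's top, within 8 mm of the hole's axis, within 7 degrees of upright) (value of joint screw above 1.42 rad and horizontal distance between key_large and key_large_hole below 0.008 m and z of key_large in the frame of key_large_hole below -0.05 m and angle between key_large's own z axis and vertical below 0.12 rad and linear speed of key_large below 0.02 m/s); the robot touches nothing.
It fails at once if one of the smaller keys is moved by more than 30 mm (distance of any of key_medium, key_small from where it was at the start of the episode above 0.03 m).
It fails at once if the tube, can, jar, finial, carton or spanner is moved by more than 30 mm (distance of any of core, jar, finial, carton, can, spanner from where it was at the start of the episode above 0.03 m).
It fails at once if the tube, can, jar or finial is knocked over (angle between any of core, jar, finial, can's own z axis and vertical above 0.5 rad).
It also fails if it takes over 67 s, if anything falls off the work surface, if the arm or the gripper's body presses on something with over 40 N, if the wrist force passes 120 N, or if a joint passes its speed limit or range.

## Working session

There is one attempt and no reset: what is moved stays moved. The work goes in short steps, Python scripts to look and compute and a tool call to move; the robot and the scene stay as the last step left them, time stands still between calls to the robot, and variables do not carry over. Pictures are saved under pics/ and viewed, and the job is handed in when it is done.

Besides the shell and the picture viewer there is one more tool, called after ">>>" by a JSON object that holds its "op" and its "data". step_arm: Moves the arm, as the interface text tells. Its arguments: {"type":"object","properties":{"deltas":{"type":"array"}},"required":["deltas"]}

```bash
mkdir -p pics; ls; cat > h.py <<'E'
import numpy as np, cv2
from bench import manip, capture, look_for, cut_out, spot_point
np.set_printoptions(precision=4,suppress=True)
def save(p,n,crop=None,s=1):
    im=p["color"][:,:,::-1].copy()
    if crop: im=im[crop[1]:crop[3],crop[0]:crop[2]]
    if s!=1: im=cv2.resize(im,None,fx=s,fy=s,interpolation=cv2.INTER_CUBIC)
    cv2.imwrite("pics/"+n+".png",im)
def ray(p,u,v):
    d=np.array([(u-p["cx"])/p["fx"],(v-p["cy"])/p["fy"],1.])
    R=np.array(p["R"]);t=np.array(p["t"])
    return -R.T@t, R.T@d/np.linalg.norm(d)
def proj(p,X):
    c=np.array(p["R"])@np.asarray(X)+np.array(p["t"]); return np.array([p["fx"]*c[0]/c[2]+p["cx"],p["fy"]*c[1]/c[2]+p["cy"]])
def atz(p,u,v,z):
    o,d=ray(p,u,v); return o+d*(z-o[2])/d[2]
def tri(L):
    A=np.zeros((3,3));b=np.zeros(3)
    for p,u,v in L:
        o,d=ray(p,u,v);P=np.eye(3)-np.outer(d,d);A+=P;b+=P@o
    X=np.linalg.solve(A,b)
    return X,[np.linalg.norm((np.eye(3)-np.outer(d,d))@(X-o)) for o,d in [ray(*l) for l in L]]
E
python3 - <<'E'
from h import *
P={n:capture(n) for n in("scene","top","wrist")}
import pickle;pickle.dump(P,open("p0.pkl","wb"))
for n,p in P.items():
    save(p,n+"0",s=1.5); print(n,p["fx"],p["cx"],p["cy"],np.array(p["R"]),-np.array(p["R"]).T@p["t"])
    for k in ("key_large","key_large_handle","key_large_hole","screw_mouth","screw_bottom","rack","post","key_medium","key_small"):
        r=spot_point(p,k)[:2]
        print(n,k,[(np.array(x["at"])*[512,384],round(x["p"],2)) for x in r])
E
```

```text
pics
scene 362.358332203895 264.5316996619057 191.99458241167667 [[-0.9707  0.2404 -0.0008]
 [ 0.1755  0.7066 -0.6855]
 [-0.1642 -0.6655 -0.7281]] [0.7678 0.5566 0.7732]
scene key_large []
scene key_large_handle [(array([280.32  , 122.4192]), 0.86)]
scene key_large_hole [(array([281.8048, 141.312 ]), 0.55)]
scene screw_mouth [(array([272.4864, 283.2   ]), 0.83), (array([257.6896, 131.904 ]), 0.18)]
scene screw_bottom [(array([271.0016, 283.3152]), 0.64)]
scene rack [(array([284.3136, 174.9888]), 0.6)]
scene post [(array([268.8   , 229.2096]), 0.5)]
scene key_medium []
scene key_small [(array([214.3232, 233.2032]), 0.65), (array([216.2176, 185.3184]), 0.46)]
top 494.5100682028342 259.93000710757093 192.63744169773938 [[ 0.0107 -0.9998  0.0158]
 [-0.996  -0.012  -0.0889]
 [ 0.0891 -0.0148 -0.9959]] [ 0.4575 -0.0498  1.7131]
top key_large [(array([319.8976, 222.4896]), 0.56)]
top key_large_handle [(array([322.0992, 220.992 ]), 0.56)]
top key_large_hole [(array([323.1744, 225.216 ]), 0.84)]
top screw_mouth [(array([160.7168, 165.8112]), 0.6)]
top screw_bottom [(array([163.1744, 164.1984]), 0.7)]
top rack [(array([300.4928, 222.6816]), 0.7)]
top post [(array([177.2032, 215.1168]), 0.83)]
top key_medium [(array([303.3088, 220.6848]), 0.68)]
top key_small [(array([279.1936, 221.6064]), 0.66)]
wrist 288.7591442103729 253.88016837377793 191.49025366301552 [[ 0.3762  0.9265 -0.0007]
 [ 0.8816 -0.3577  0.3081]
 [ 0.2852 -0.1165 -0.9514]] [0.1146 0.4916 0.3732]
wrist key_large []
wrist key_large_handle []
wrist key_large_hole []
wrist screw_mouth []
wrist screw_bottom []
wrist rack []
wrist post []
wrist key_medium []
wrist key_small []
```

View pics/scene0.png

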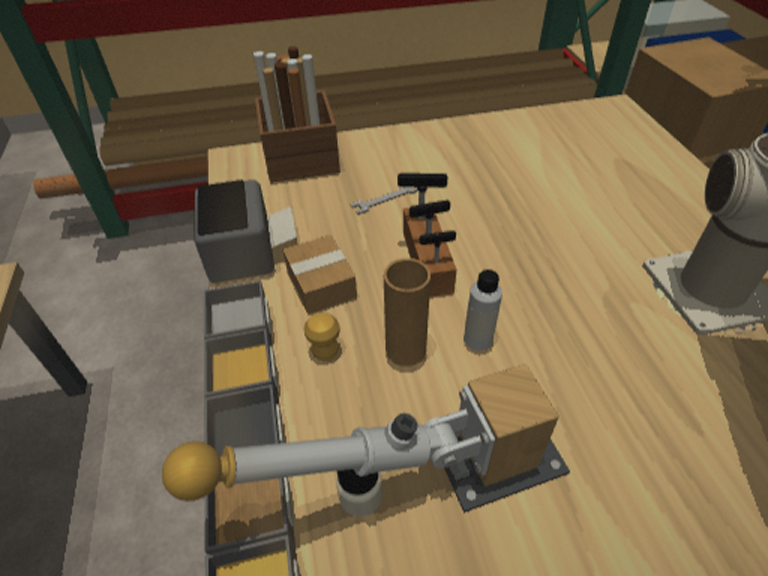

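View pics/top0.png

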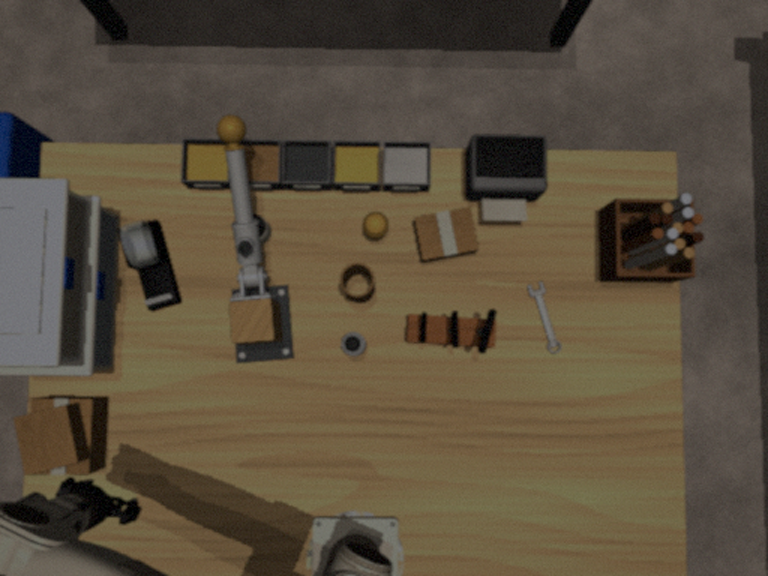

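```bash
python3 - <<'E'
from h import *
import pickle;P=pickle.load(open("p0.pkl","rb"))
s,t=P["scene"],P["top"]
save(s,"sc_z",(200,80,360,230),5); save(s,"sc_s",(200,210,330,330),5)
save(t,"tp_r",(250,190,350,260),8); save(t,"tp_s",(110,120,210,250),6 and 4)
print("handle",tri([(s,280.3,122.4),(t,322.1,221)]))
print("hole",atz(s,281.8,141.3,.066),atz(t,323.2,225.2,.066))
print("mouth",tri([(s,272.5,283.2),(t,160.7,165.8)]))
print("post",atz(t,177.2,215.1,0),atz(t,300.5,222.7,0))
E
```

```text
handle (array([ 0.5127, -0.2723,  0.1468]), [np.float64(0.0032218092744785926), np.float64(0.0032218092744784716)])
hole [ 0.505  -0.2856  0.066 ] [ 0.4985 -0.2863  0.066 ]
mouth (array([0.6748, 0.2381, 0.1787]), [np.float64(0.00031446899557088635), np.float64(0.000314468995570839)])
post [0.5294 0.2097 0.    ] [ 0.5079 -0.217   0.    ]
```

View crops.

The rack's large key is at scene (422,180) of the 1.5x picture and top (487,330). The screw is at scene (403,428) and top (247,245). Next I'll look at the crops.

View pics/sc_z.png

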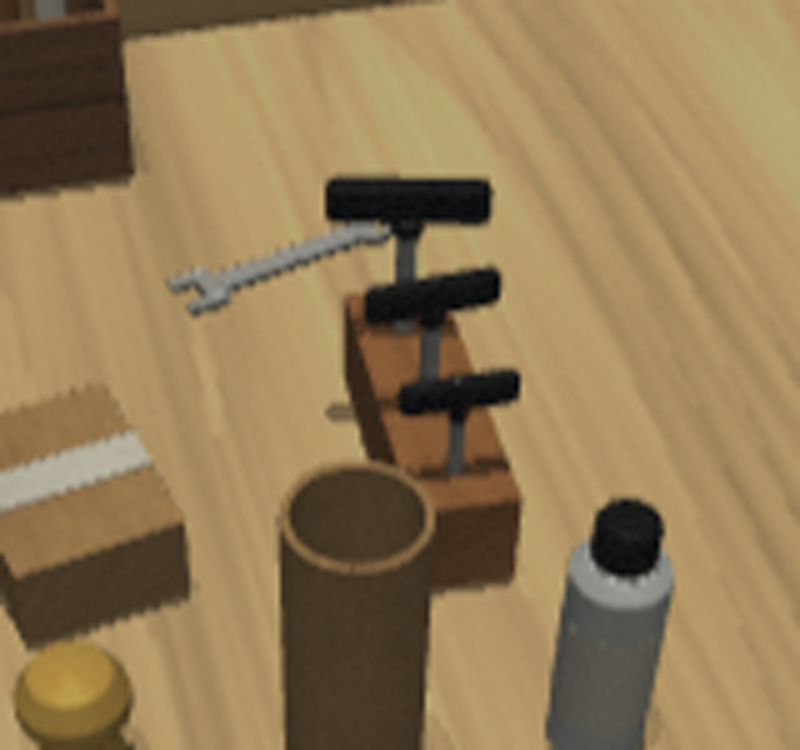

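View pics/sc_s.png

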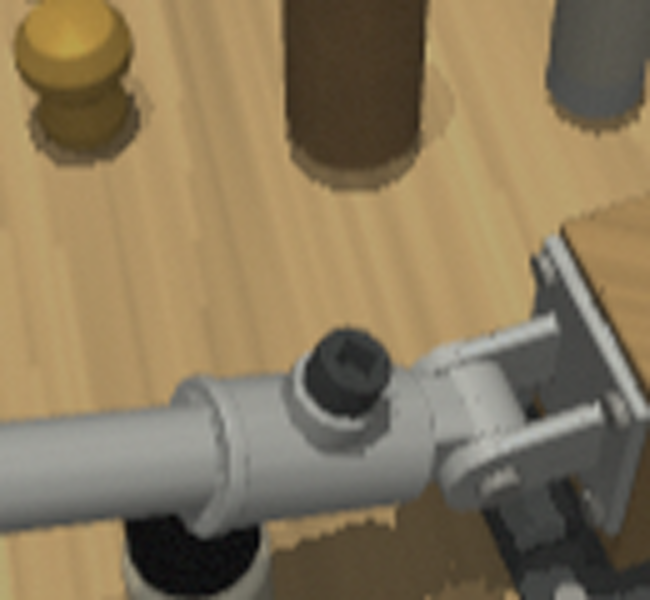

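View pics/tp_r.png

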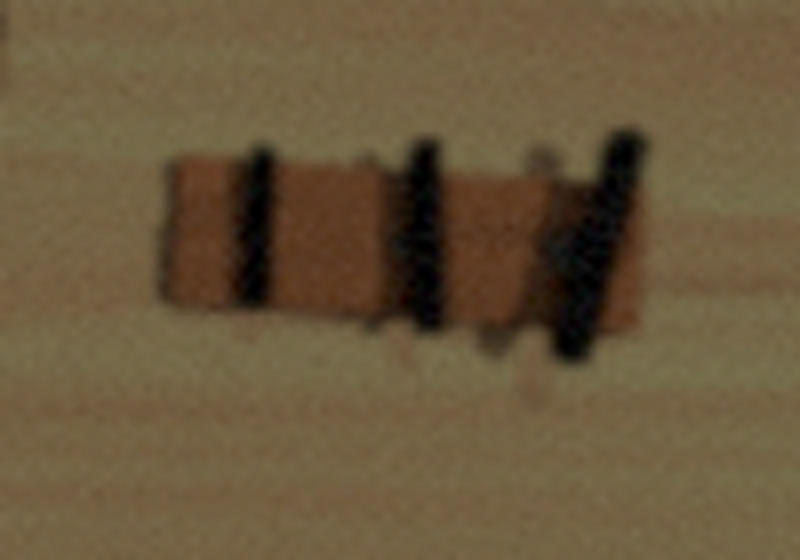

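View pics/tp_s.png

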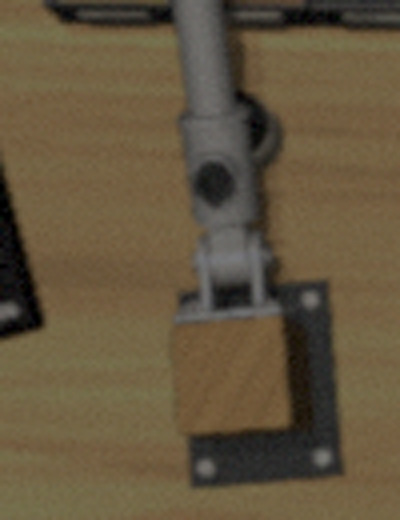

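View pics/wrist0.png

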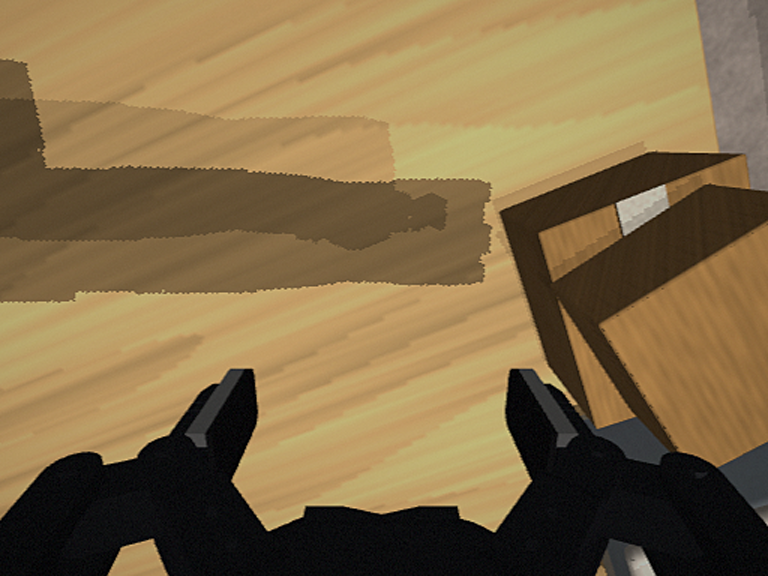

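>>> {"op": "step_arm", "data": {"deltas": [[[0,0,0.05,0,0,0,100],[0.03,-0.02,0.03,0,0,8,100],[0.05,-0.02,0.02,0,0,8,100],[0.05,-0.03,0,0,0,8,100],[0.05,-0.03,0,0,0,8,100]]]}}

```text
time_s: 2.0
eef_pos: [0.3399, 0.3795, 0.3287]
tool_rot: [0.001, -0.075, 0.997, 0.001]
wrist_force: [0.2, 0.8, -0.0]
grip_width: 1.002
```

>>> {"op": "step_arm", "data": {"deltas": [[[0.05,-0.03,0,0,0,4,100],[0.05,-0.03,0,0,0,0,100],[0.05,-0.03,0,0,0,0,100],[0.05,-0.02,0,0,0,0,100],[0.05,-0.02,0,0,0,0,100]]]}}

```text
time_s: 2.5
eef_pos: [0.5616, 0.2642, 0.3281]
tool_rot: [0.0, -0.106, 0.994, 0.0]
wrist_force: [-0.1, 1.9, 0.3]
grip_width: 1.001
```

>>> {"op": "step_arm", "data": {"deltas": [[[0.02,0,0,0,0,0,100],[0,0,0,0,0,0,100]]]}}

```text
time_s: 2.7
eef_pos: [0.5826, 0.264, 0.3253]
tool_rot: [-0.001, -0.104, 0.995, -0.0]
wrist_force: [-0.3, 0.5, -0.3]
grip_width: 1.003
```

```bash
python3 - <<'E'
from h import *
o=manip.get_obs(); print(o)
P={n:capture(n) for n in("scene","top","wrist")}
import pickle;pickle.dump(P,open("p1.pkl","wb"))
p=P["wrist"]; save(p,"wrist1",s=1.5); print(np.array(p["R"]),-np.array(p["R"]).T@p["t"])
for k in ("screw_mouth","screw_bottom"):
    r=spot_point(p,k)[:2]; print(k,[(np.array(x["at"])*[512,384],round(x["p"],2)) for x in r])
E
```

```text
{'time_s': 2.7, 'joint_pos': array([ 0.4256,  0.5427,  0.6946,  1.7247, -0.0002,  0.2165]), 'joint_velocities': array([ 0.0442, -0.0573, -0.0658,  0.01  ,  0.0146,  0.0099]), 'joint_torque': array([ -1.0772, -52.024 ,  26.5157,   0.0441,  -0.1135,  -0.0627]), 'eef_pos': array([0.5826, 0.264 , 0.3253]), 'tool_rot': array([-0.0009, -0.1043,  0.9945, -0.0004]), 'wrist_force': array([-0.3083,  0.4823, -0.2793]), 'torque': array([ 0.0744,  0.0369, -0.044 ]), 'grip_width': 1.0031300383193442}
[[-0.2108  0.9775  0.0019]
 [ 0.9303  0.2001  0.3074]
 [ 0.3001  0.0666 -0.9516]] [0.5026 0.2474 0.4697]
screw_mouth [(array([212.8896, 253.4016]), 0.75)]
screw_bottom [(array([214.1184, 251.0976]), 0.62)]
```

View pics/wrist1.png

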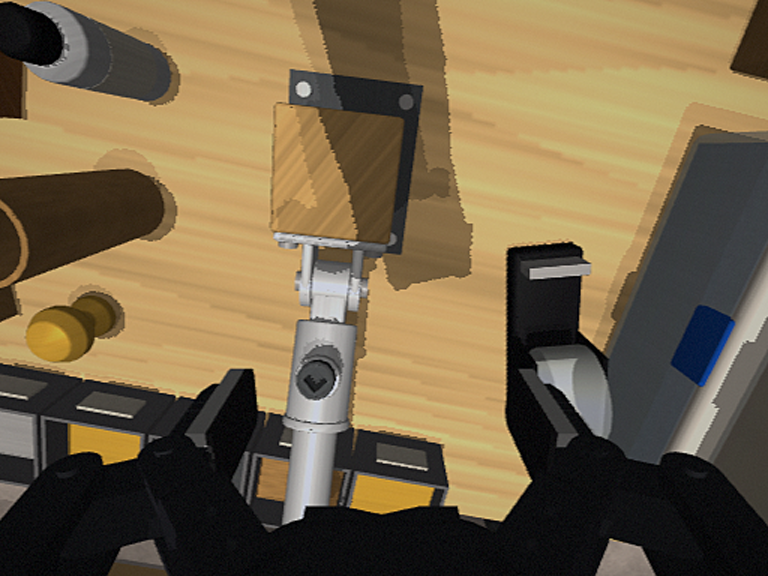

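>>> {"op": "step_arm", "data": {"deltas": [[[0.04,-0.02,-0.02,0,0,0,100],[0.04,-0.02,-0.03,0,0,0,100],[0,0,0,0,0,0,100],[0,0,0,0,0,0,100]]]}}

```text
time_s: 3.35
eef_pos: [0.6562, 0.227, 0.2782]
tool_rot: [-0.002, -0.106, 0.994, -0.0]
wrist_force: [0.1, 0.4, 1.0]
grip_width: 1.0
```

```bash
python3 - <<'E'
from h import *
o=manip.get_obs(); print(o["eef_pos"],o["joint_pos"])
import pickle;q=pickle.load(open("p1.pkl","rb"));w1=q["wrist"];s=q["scene"];t=q["top"]
p=capture("wrist"); pickle.dump(p,open("p2.pkl","wb"));save(p,"wrist2",s=1.5); print(-np.array(p["R"]).T@p["t"])
L=[]
for k in ("screw_mouth","screw_bottom"):
    r=spot_point(p,k)[:2]; print(k,[(np.array(x["at"])*[512,384],round(x["p"],2)) for x in r])
    if r: a=np.array(r[0]["at"])*[512,384]; L.append(a)
a=L[0].astype(int)
save(p,"w2z",(a[0]-40,a[1]-30,a[0]+40,a[1]+30),10)
print(tri([(p,*L[0]),(w1,212.9,253.4)]),tri([(p,*L[0]),(s,272.5,283.2),(w1,212.9,253.4)]))
E
```

```text
[0.6562 0.227  0.2782] [0.3328 0.6759 0.8031 1.7017 0.0004 0.1201]
[0.5792 0.209  0.4212]
screw_mouth [(array([256.512 , 216.1152]), 0.93)]
screw_bottom [(array([259.8912, 218.6112]), 0.57)]
(array([0.6852, 0.2361, 0.1623]), [np.float64(0.0015281143491548237), np.float64(0.0015281143491549327)]) (array([0.6762, 0.2362, 0.1783]), [np.float64(0.003335866178449612), np.float64(0.002398895684803052), np.float64(0.0016416797876522384)])
```

View pics/wrist2.png

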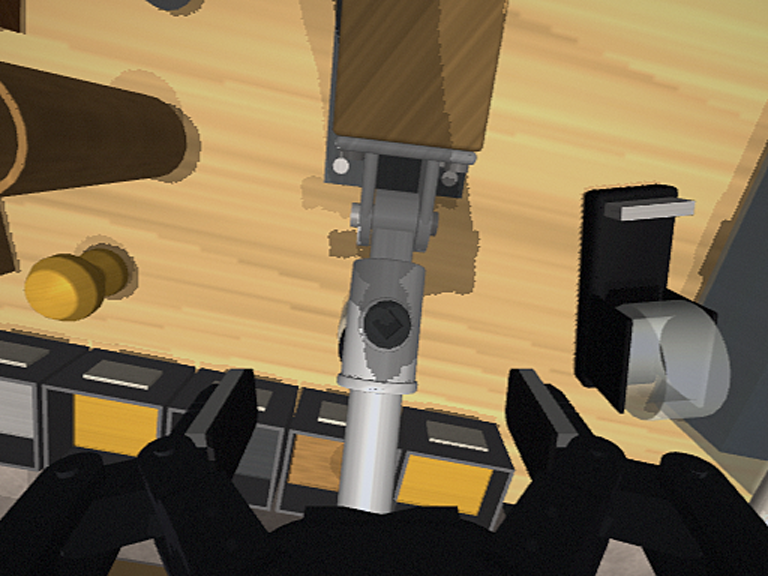

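View pics/w2z.png

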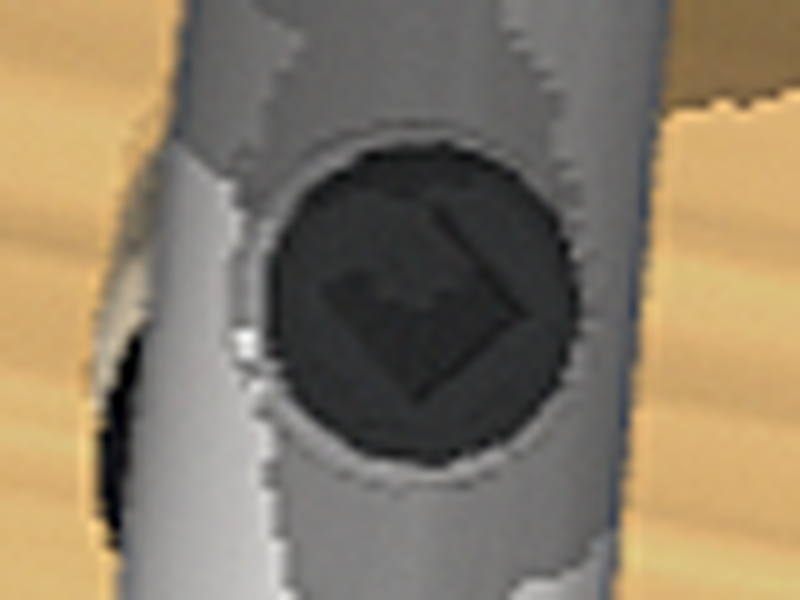

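```bash
python3 - <<'E'
from h import *
import pickle;q=pickle.load(open("p1.pkl","rb"));w1=q["wrist"];s=q["scene"];t=q["top"];p=pickle.load(open("p2.pkl","rb"))
def circ(im,box):
    g=im["color"][box[1]:box[3],box[0]:box[2]]
    h=cv2.cvtColor(g,cv2.COLOR_RGB2HSV); m=((h[...,0]>8)&(h[...,0]<32)&(h[...,1]>130)).astype(np.uint8)
    return m
for n,im,b in(("s",s,(95,280,160,345)),("t",t,(135,70,175,105))):
    save(im,"ball_"+n,b,8)
print("ball",tri([(s,128.7,313.5),(t,154,86)]))
C=[(275,103),(405,118),(390,243),(272,232)]
W=np.array([atz(w1,u/1.5,v/1.5,.155) for u,v in C]);print(W,np.linalg.norm(np.roll(W,-1,0)-W,axis=1),W.mean(0))
C=[(175,320),(288,315),(290,428),(187,433)]
W=np.array([atz(t,110+u/4,120+v/4,.155) for u,v in C]);print(W,np.linalg.norm(np.roll(W,-1,0)-W,axis=1),W.mean(0))
save(w1,"w1post",(170,60,290,180),6)
E
```

```text
ball (array([0.9167, 0.2576, 0.2211]), [np.float64(0.00013674081751301632), np.float64(0.00013674081751317583)])
[[0.4898 0.1726 0.155 ]
 [0.4806 0.2601 0.155 ]
 [0.5669 0.2688 0.155 ]
 [0.577  0.1825 0.155 ]] [0.0879 0.0867 0.0869 0.0878] [0.5286 0.221  0.155 ]
[[0.5696 0.2611 0.155 ]
 [0.5746 0.1725 0.155 ]
 [0.4857 0.1687 0.155 ]
 [0.481  0.2491 0.155 ]] [0.0888 0.0889 0.0805 0.0894] [0.5277 0.2129 0.155 ]
```

View pics/ball_s.png

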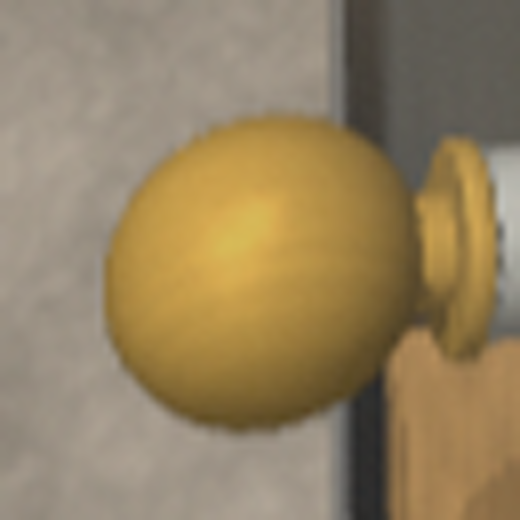

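View pics/ball_t.png

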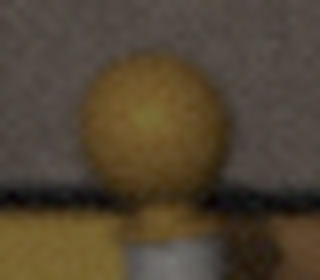

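View pics/w1post.png

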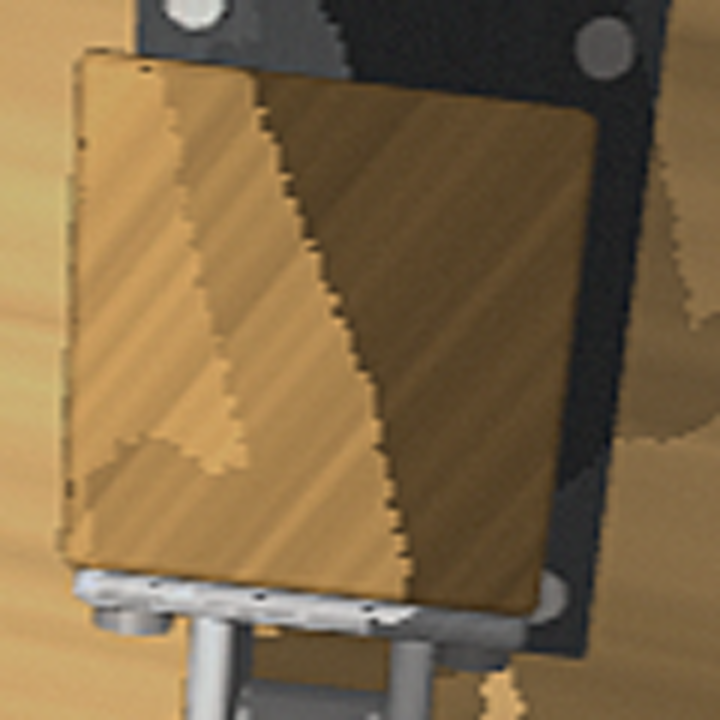

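```bash
python3 - <<'E'
from h import *
import pickle;q=pickle.load(open("p1.pkl","rb"));w1=q["wrist"];s=q["scene"];t=q["top"];p=pickle.load(open("p2.pkl","rb"))
s0=pickle.load(open("p0.pkl","rb"))["scene"]
save(s0,"scz2",(250,265,300,305),16)
a=(213,253);save(w1,"w1z",(a[0]-30,a[1]-25,a[0]+30,a[1]+25),12)
z=np.array([-.3934,-.0413,.9184])
# constrain on p-ray, candidate depths: predictions in others
o,d=ray(p,258.4,216.2)
for Z in (.16,.165,.17,.175,.18,.185):
    X=o+d*(Z-o[2])/d[2]
    print(Z,X,"scene",proj(s,X),"w1",proj(w1,X),"top",proj(t,X), "diam px p",288.76*.03/np.linalg.norm(X-o))
E
```

```text
0.16 [0.6848 0.2369 0.16  ] scene [266.7926 288.8569] w1 [213.0539 251.3007] top [162.2077 163.5943] diam px p 30.595100599530173
0.165 [0.6828 0.2364 0.165 ] scene [267.7928 287.0342] w1 [212.3397 251.8624] top [162.0721 163.9984] diam px p 31.192152935746343
0.17 [0.6808 0.2358 0.17  ] scene [268.8019 285.1953] w1 [211.6027 252.4421] top [161.9355 164.4053] diam px p 31.812971584294054
0.175 [0.6788 0.2353 0.175 ] scene [269.8199 283.34  ] w1 [210.8417 253.0407] top [161.7981 164.8148] diam px p 32.459004427993584
0.18 [0.6768 0.2348 0.18  ] scene [270.8471 281.4681] w1 [210.0555 253.659 ] top [161.6597 165.2271] diam px p 33.131819397368815
0.185 [0.6747 0.2342 0.185 ] scene [271.8834 279.5794] w1 [209.243 254.298] top [161.5204 165.6422] diam px p 33.83311717583348
```

View pics/scz2.png

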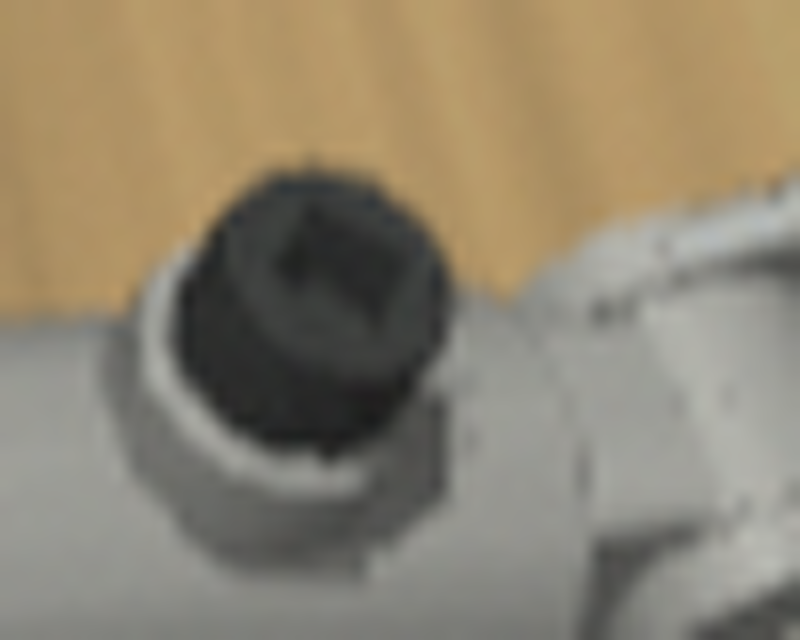

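View pics/w1z.png

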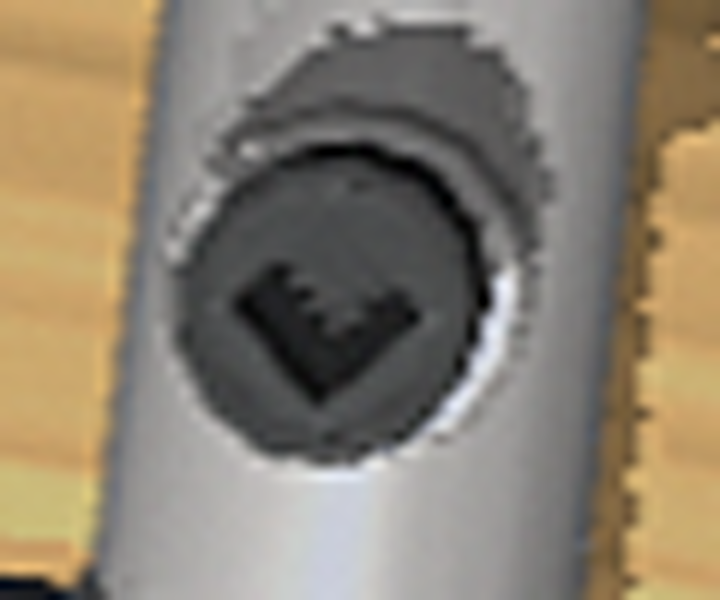

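>>> {"op": "step_arm", "data": {"deltas": [[[-0.02,-0.04,0.02,0,0,0,100],[-0.03,-0.05,0.02,0,0,0,100],[-0.03,-0.05,0,0,0,0,100],[-0.03,-0.05,0,0,0,0,100],[-0.03,-0.05,0,0,0,0,100]]]}}

```text
time_s: 4.0
eef_pos: [0.5339, 0.0175, 0.3189]
tool_rot: [0.003, -0.107, 0.994, -0.0]
wrist_force: [0.3, -0.6, -0.1]
grip_width: 0.999
```

>>> {"op": "step_arm", "data": {"deltas": [[[-0.02,-0.05,0,0,0,0,100],[0,-0.05,0,0,0,0,100],[0,-0.05,0,0,0,0,100],[0,-0.05,0,0,0,0,100],[0,-0.04,0,0,0,0,100]]]}}

```text
time_s: 4.5
eef_pos: [0.5166, -0.22, 0.3191]
tool_rot: [0.002, -0.106, 0.994, -0.001]
wrist_force: [0.3, -0.4, 0.1]
grip_width: 1.002
```

>>> {"op": "step_arm", "data": {"deltas": [[[0,0,0,0,0,0,100],[0,0,0,0,0,0,100]]]}}

```text
time_s: 4.7
eef_pos: [0.5168, -0.2185, 0.3179]
tool_rot: [0.001, -0.106, 0.994, -0.0]
wrist_force: [0.1, 0.6, 0.6]
grip_width: 1.003
```

```bash
python3 - <<'E'
from h import *
o=manip.get_obs(); print(o)
import pickle;q=pickle.load(open("p1.pkl","rb"));w1=q["wrist"];s=q["scene"];t=q["top"];p=pickle.load(open("p2.pkl","rb"))
M=np.array([.6768,.2350,.1795]);lean=np.radians(23.3);yw=np.radians(6)
z=np.array([-np.sin(lean)*np.cos(yw),-np.sin(lean)*np.sin(yw),np.cos(lean)])
x=np.array([np.cos(lean)*np.cos(yw),np.cos(lean)*np.sin(yw),np.sin(lean)]);y=np.cross(z,x)
def onp(im,u,v):
    o,d=ray(im,u,v);X=o+d*((M-o)@z)/(d@z);return (X-M)@x,(X-M)@y
def ang(a,b): return np.degrees(np.arctan2(b[1]-a[1],b[0]-a[0]))%90
for im,org,k,E in((p,(216,186),10,[((325,285),(415,400)),((415,400),(525,310)),((430,205),(525,310))]),(w1,(183,228),12,[((235,303),(318,403)),((318,403),(420,318))])):
    for a,b in E:
        A=onp(im,org[0]+a[0]/k,org[1]+a[1]/k);B=onp(im,org[0]+b[0]/k,org[1]+b[1]/k)
        print("edge",np.array(A),np.array(B),ang(A,B))
E_=[atz(t,250+u/8,190+v/8,.168) for u,v in((620,145),(572,350))];print("bar",E_,np.linalg.norm(E_[0]-E_[1]),np.degrees(np.arctan2(*(E_[0]-E_[1])[[1,0]])))
w=capture("wrist");pickle.dump(w,open("p3.pkl","wb"));save(w,"wrist3",s=1.5);print(-np.array(w["R"]).T@w["t"])
for k in ("key_large","key_large_handle","key_large_hole"):
    r=spot_point(w,k)[:2]; print(k,[(np.array(x["at"])*[512,384],round(x["p"],2)) for x in r])
    if r and k!="key_large":
        print(atz(w,*(np.array(r[0]["at"])*[512,384]),.154 if "handle" in k else .066))
E
```

```text
{'time_s': 4.7, 'joint_pos': array([-0.4003,  0.3493,  0.3764,  1.595 ,  0.0006, -0.6124]), 'joint_velocities': array([ 0.0382, -0.0048, -0.012 ,  0.0018,  0.0025, -0.0011]), 'joint_torque': array([ -1.1827, -42.4043,  25.9177,  -0.1089,  -0.0882,  -0.0145]), 'eef_pos': array([ 0.5168, -0.2185,  0.3179]), 'tool_rot': array([ 0.0014, -0.1058,  0.9944, -0.0005]), 'wrist_force': array([0.1206, 0.5973, 0.5577]), 'torque': array([-0.0252, -0.0468, -0.0265]), 'grip_width': 1.0028717168817312}
edge [-0.0005 -0.0093] [ 0.009  -0.0001] 43.86410747230644
edge [ 0.009  -0.0001] [-0.0001  0.009 ] 44.642013039803146
edge [-0.0086 -0.0005] [-0.0001  0.009 ] 47.84835695456166
edge [ 0.0005 -0.0087] [0.009  0.0001] 45.978271701684506
edge [0.009  0.0001] [0.0003 0.0088] 45.1960699988403
bar [array([ 0.5495, -0.2852,  0.168 ]), array([ 0.4692, -0.2663,  0.168 ])] 0.08246674680799704 -13.238833665381312
[ 0.4389 -0.2364  0.4604]
key_large [(array([217.4976, 138.2016]), 0.82)]
key_large_handle [(array([203.1104, 159.2064]), 0.87)]
[ 0.5128 -0.2762  0.154 ]
key_large_hole [(array([212.48 , 146.688]), 0.87)]
[ 0.5141 -0.2778  0.066 ]
```

View pics/wrist3.png

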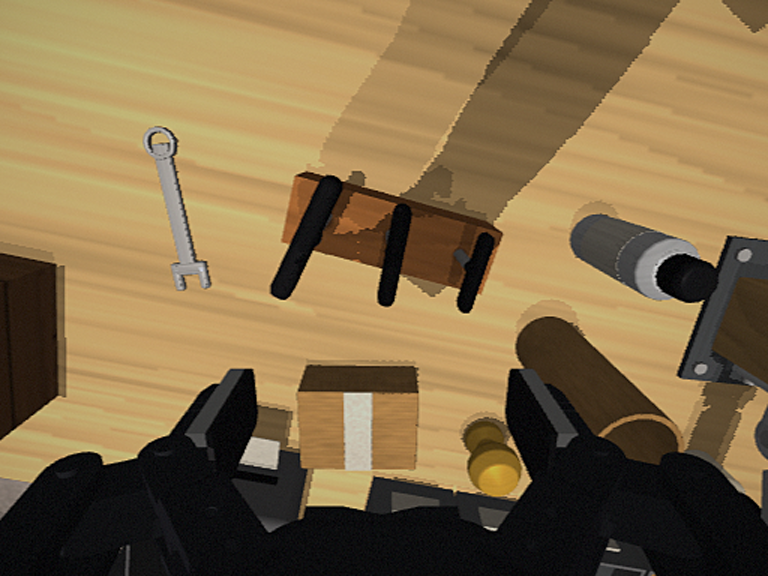

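```bash
cat >> h.py <<'E'
from scipy.optimize import minimize
def boxpts(c,R,dim):
    g=np.array([[i,j,k] for i in(-1,1) for j in(-1,1) for k in(-1,1)])*np.array(dim)/2
    return c+g@R.T
def hullmask(im,pts,S=4):
    u=np.array([proj(im,X) for X in pts]); m=np.zeros((384*S,512*S),np.uint8)
    cv2.fillConvexPoly(m,cv2.convexHull(((u+.5)*S).astype(np.int32)),1)
    return cv2.resize(m.astype(np.float32),(512,384),interpolation=cv2.INTER_AREA)
def Rz(a): c,s=np.cos(a),np.sin(a);return np.array([[c,-s,0],[s,c,0],[0,0,1]])
E
python3 - <<'E'
from h import *
import pickle
w=pickle.load(open("p3.pkl","rb"));q=pickle.load(open("p1.pkl","rb"))
def dark(im,seed):
    g=im["color"].max(2); m=(g<45).astype(np.uint8)
    n,l=cv2.connectedComponents(m); return (l==l[seed[1],seed[0]])
m=dark(w,(204,159)); ys,xs=np.nonzero(m); print(m.sum(),xs.min(),xs.max(),ys.min(),ys.max())
def cost(v):
    a=hullmask(w,boxpts(np.array([v[0],v[1],.154]),Rz(v[2]),(.096,.016,.028)))
    return 1-np.minimum(a,m).sum()/np.maximum(a,m).sum()
best=min((minimize(cost,[.5128,-.2762,y],method="Nelder-Mead",options=dict(initial_simplex=[[.5128,-.2762,y],[.518,-.2762,y],[.5128,-.271,y],[.5128,-.2762,y+.1]])) for y in(-.1,-.23,-.35)),key=lambda r:r.fun)
print(best.x,np.degrees(best.x[2]),best.fun)
for n in("scene","top"): print(n,proj(q[n],[best.x[0],best.x[1],.154]))
print(spot_point(q["scene"],"key_large_handle") if 0 else "")
E
```

```text
1343 181 228 117 199
[ 0.5126 -0.2751 -0.2708] -15.513844521236818 0.14247864484786987
scene [281.2703 119.9237]
top [323.6666 220.0283]
```

>>> {"op": "step_arm", "data": {"deltas": [[[0,-0.02,0,0,0,-7,55],[0,-0.02,-0.01,0,0,-7,55],[-0.004,-0.016,-0.02,0,0,-7,55],[0,0,-0.03,0,0,-6.7,55],[0,0,-0.01,0,0,0,55]]]}}

```text
time_s: 5.4
eef_pos: [0.5119, -0.273, 0.2433]
tool_rot: [-0.002, 0.134, 0.991, 0.001]
wrist_force: [-0.2, 0.1, -0.5]
grip_width: 0.55
```

>>> {"op": "step_arm", "data": {"deltas": [[[0,0,0,0,0,0,55],[0,0,0,0,0,0,55]]]}}

```text
time_s: 5.6
eef_pos: [0.5137, -0.2739, 0.2473]
tool_rot: [0.001, 0.133, 0.991, -0.0]
wrist_force: [-0.0, 0.9, 0.4]
grip_width: 0.55
```

```bash
cat > meas.py <<'E'
from h import *
import pickle,sys
from scipy.spatial.transform import Rotation as Ro
o=manip.get_obs();q=o["tool_rot"];T=Ro.from_quat([q[1],q[2],q[3],q[0]]).as_matrix()
print(o["eef_pos"],T[:,1],"yang",np.degrees(np.arctan2(T[1,1],T[0,1])),o["joint_pos"],o["wrist_force"])
w=capture("wrist");n=sys.argv[1];pickle.dump(w,open(n+".pkl","wb"));save(w,n,s=1.5)
for k in ("key_large_handle","key_large_hole"):
    r=spot_point(w,k)[:2]
    if r: print(k,r[0]["p"],np.array(r[0]["at"])*[512,384],atz(w,*(np.array(r[0]["at"])*[512,384]),.154 if "handle" in k else .066))
E
python3 meas.py w4
```

```text
[ 0.5137 -0.2739  0.2473] [ 0.2642  0.9645 -0.0002] yang 74.67856302671413 [-0.4899  0.4008  0.271   1.4397  0.     -0.2225] [-0.0016  0.9361  0.4171]
key_large_handle 0.57 [246.5792 193.1136] [ 0.5109 -0.2805  0.154 ]
key_large_hole 0.84 [253.4912 169.3056] [ 0.5128 -0.2749  0.066 ]
```

View pics/w4.png

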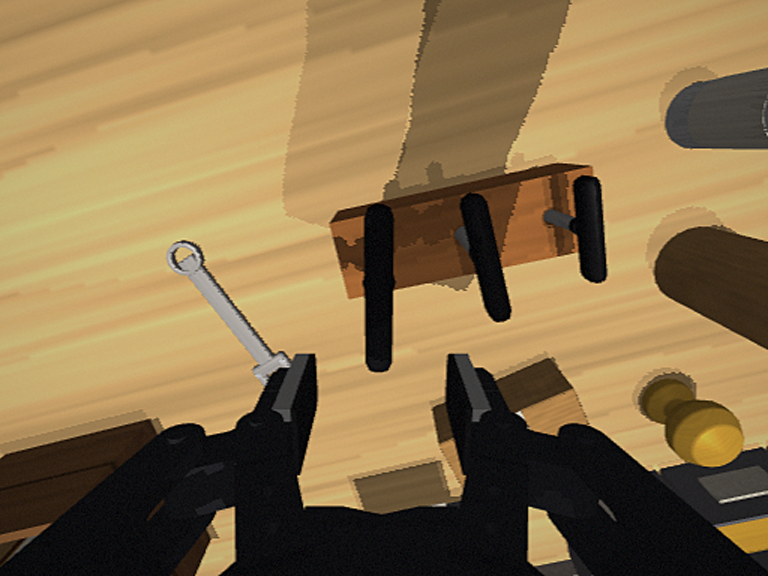

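>>> {"op": "step_arm", "data": {"deltas": [[[0,-0.001,-0.04,0,0,0,55],[0,0,-0.04,0,0,0,55],[0,0,-0.023,0,0,0,55],[0,0,-0.01,0,0,0,55],[0,0,0,0,0,0,55]]]}}

```text
time_s: 6.25
eef_pos: [0.5127, -0.2754, 0.1325]
tool_rot: [-0.001, 0.135, 0.991, 0.0]
wrist_force: [1.0, 0.4, 1.3]
grip_width: 0.552
```

>>> {"op": "step_arm", "data": {"deltas": [[[0,0,0,0,0,0,30],[0,0,0,0,0,0,15],[0,0,0,0,0,0,0],[0,0,0,0,0,0,0],[0,0,0,0,0,0,0]]]}}

```text
time_s: 6.75
eef_pos: [0.5144, -0.2762, 0.1353]
tool_rot: [0.002, 0.135, 0.991, -0.001]
wrist_force: [-0.2, 0.3, 6.5]
grip_width: 0.172
```

```bash
python3 meas.py w5; python3 -c "
from h import *
save(capture('scene'),'s5',(200,60,360,200),5)"
```

```text
[ 0.5144 -0.2762  0.1353] [ 0.2672  0.9636 -0.0006] yang 74.50247839965566 [-0.493   0.4571  0.0623  1.1716  0.0004 -0.2225] [-0.2102  0.2935  6.4782]
key_large_handle 0.69 [250.5216 263.3856] [ 0.512  -0.2783  0.154 ]
key_large_hole 0.23 [255.488  179.0976] [ 0.4953 -0.2706  0.066 ]
```

View pics/w5.png

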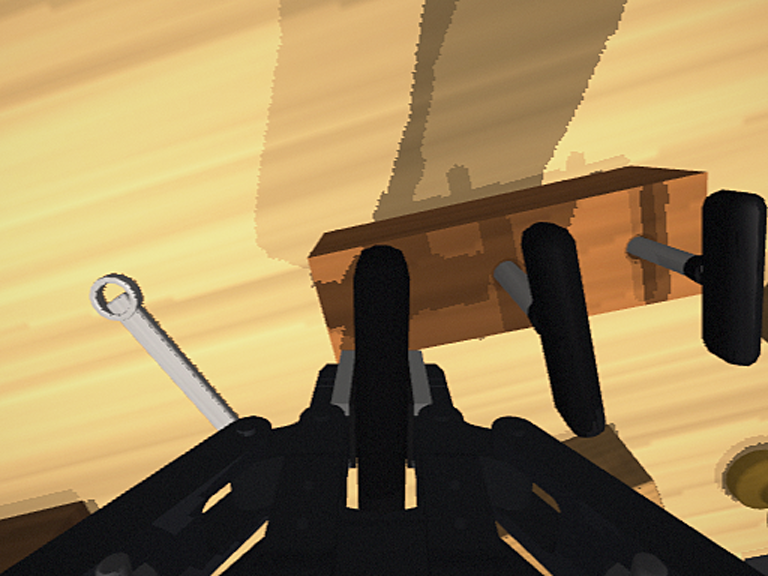

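View pics/s5.png

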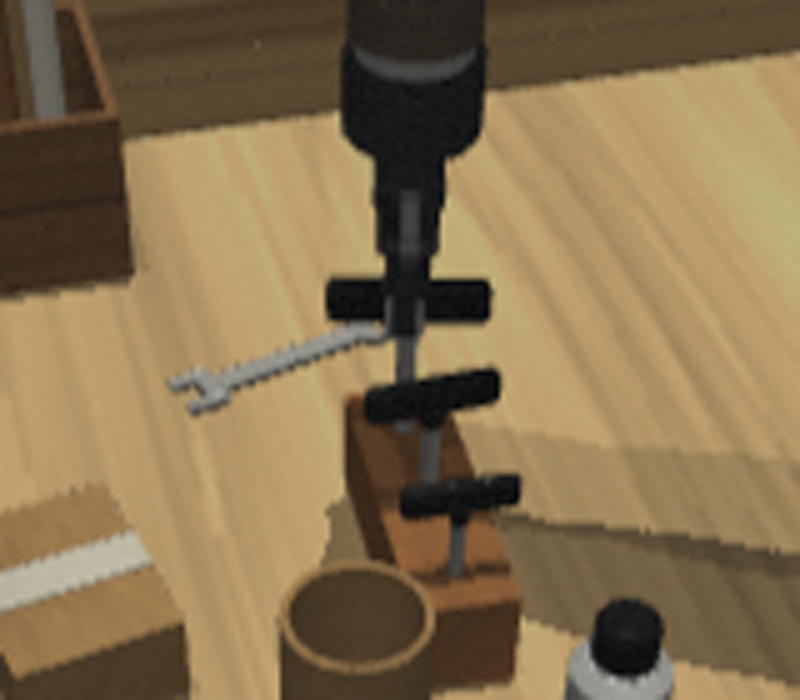

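>>> {"op": "step_arm", "data": {"deltas": [[[0,0,0.03,0,0,0,0],[0,0,0.04,0,0,0,0],[0,0,0.04,0,0,0,0],[0,0,0.04,0,0,0,0],[0,0,0.04,0,0,0,0]]]}}

```text
time_s: 7.45
eef_pos: [0.5125, -0.2755, 0.3246]
tool_rot: [-0.0, 0.135, 0.991, -0.0]
wrist_force: [1.4, 0.8, -1.8]
grip_width: 0.176
```

>>> {"op": "step_arm", "data": {"deltas": [[[0,0,0.02,0,0,0,0],[0,0,0,0,0,0,0],[0,0,0,0,0,0,0]]]}}

```text
time_s: 7.75
eef_pos: [0.5129, -0.2756, 0.3422]
tool_rot: [-0.0, 0.135, 0.991, 0.0]
wrist_force: [0.7, 0.1, -2.7]
grip_width: 0.178
```

```bash
python3 meas.py w6; python3 -c "
from h import *
import pickle
s=capture('scene');pickle.dump(s,open('s6.pkl','wb'))
for k in('key_large','key_large_handle','key_large_hole'):
  print(k,[(np.array(x['at'])*[512,384],x['p']) for x in spot_point(s,k)])
save(s,'s6',(200,20,360,160),5)"
```

```text
[ 0.5129 -0.2756  0.3422] [0.2673 0.9636 0.0001] yang 74.49522471569074 [-0.4931  0.4058  0.5215  1.6873 -0.0001 -0.2225] [ 0.6951  0.1163 -2.7239]
key_large_handle 0.75 [251.2896 261.8112] [ 0.632  -0.3129  0.154 ]
key_large_hole 0.69 [250.4192 156.5184] [ 0.5139 -0.2818  0.066 ]
key_large [(array([284.0064, 104.1024]), 0.86), (array([270.4896, 280.3968]), 0.48)]
key_large_handle [(array([282.4192,  50.6112]), 0.74)]
key_large_hole [(array([279.296 , 145.8048]), 0.7), (array([284.3136,  52.8   ]), 0.56), (array([241.408 , 328.2048]), 0.45)]
```

View pics/w6.png

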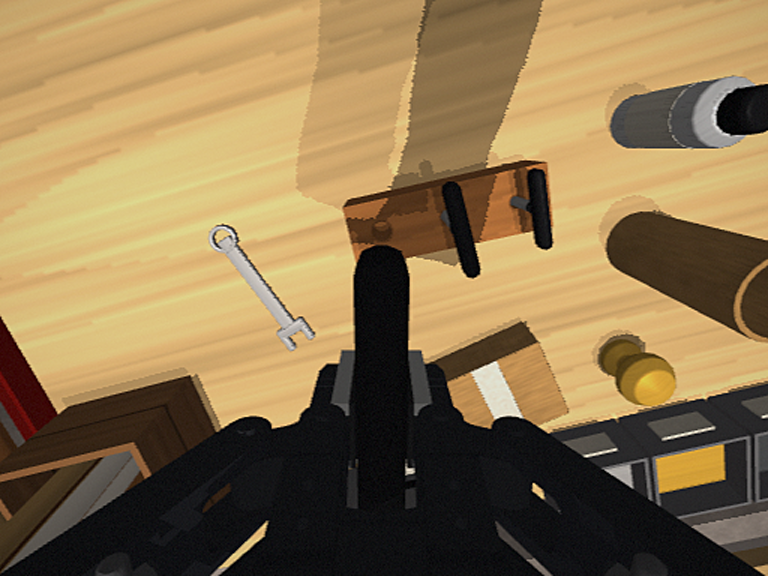

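View pics/s6.png

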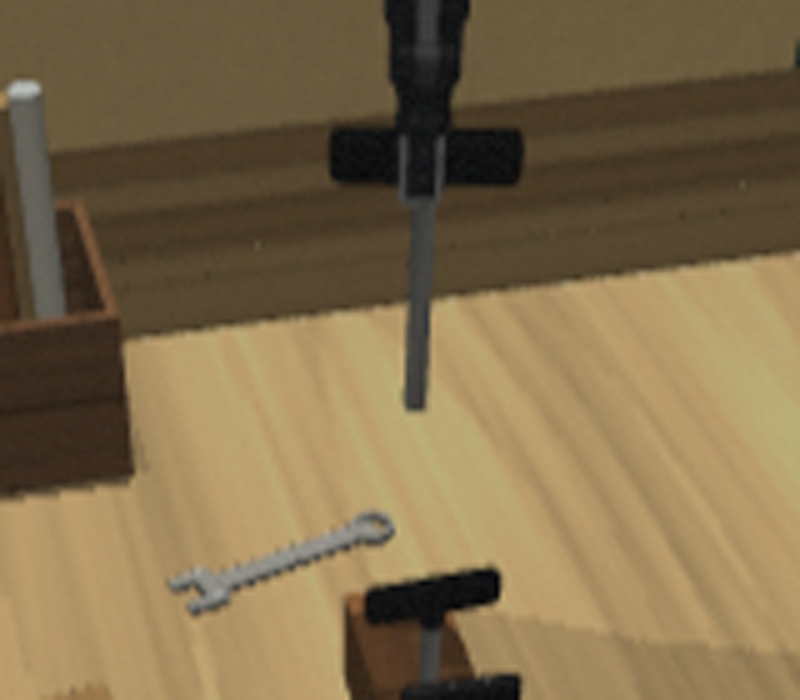

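```bash
python3 -c "
from h import *
import pickle
s=pickle.load(open('s6.pkl','rb'));w=pickle.load(open('w6.pkl','rb'))
T=np.array([.5129,-.2756,.3422]);b=np.array([np.cos(np.radians(-15.5)),np.sin(np.radians(-15.5)),0])
for d in(-.004,-.002,0,.002):
  print(d,'tip',proj(s,T+d*b-[0,0,.1253]),'ctr',proj(s,T+d*b+[0,0,.0187]),'end',proj(s,T+d*b+.048*b+[0,0,.0187]),proj(s,T+d*b-.048*b+[0,0,.0187]))
print(atz(w,255.3,152,.066))
w3=pickle.load(open('p3.pkl','rb'))
p=capture('top');save(p,'t7',(250,150,350,270),6)
"
```

```text
-0.004 tip [283.3137 100.9507] ctr [285.465   50.3644] end [266.0537  50.1316] [304.9173  50.5977]
-0.002 tip [282.589 100.94 ] ctr [284.6554  50.3547] end [265.2458  50.1219] [304.1059  50.5879]
0 tip [281.8643 100.9293] ctr [283.8459  50.345 ] end [264.4379  50.1122] [303.2947  50.5782]
0.002 tip [281.1397 100.9186] ctr [283.0364  50.3353] end [263.6301  50.1025] [302.4835  50.5685]
[ 0.5094 -0.2731  0.066 ]
```

```bash
cat > tgt.py <<'E'
from h import *
from scipy.spatial.transform import Rotation as Ro
M=np.array([.6768,.2350,.1795])
def frame(lean=23.3,yw=6):
    l,a=np.radians([lean,yw])
    z=np.array([-np.sin(l)*np.cos(a),-np.sin(l)*np.sin(a),np.cos(l)]);x=np.array([np.cos(l)*np.cos(a),np.cos(l)*np.sin(a),np.sin(l)])
    return x,np.cross(z,x),z
D=-.002; TL=.1253
def target(phi,h,M=M,lean=23.3):
    x,y,z=frame(lean);b=np.cos(np.radians(phi))*x+np.sin(np.radians(phi))*y
    R=np.array([-b,np.cross(-z,-b),-z]).T
    return M+h*z+TL*z-D*b, R
def now():
    o=manip.get_obs();q=o["tool_rot"];return o,o["eef_pos"],Ro.from_quat([q[1],q[2],q[3],q[0]]).as_matrix()
def delta(phi,h,**k):
    p,R=target(phi,h,**k);o,e,T=now()
    return p-e, np.degrees(Ro.from_matrix(R@T.T).as_rotvec())
def status():
    o,e,T=now();x,y,z=frame();b=-T[:,0];k=-T[:,2]
    tip=e-TL*k+D*b-M
    print("t",o["time_s"],"tip in screw frame",tip@x,tip@y,tip@z,"phi",np.degrees(np.arctan2(b@y,b@x)),"axis err deg (x,y)",np.degrees([k@x,k@y]))
    f=o["wrist_force"];m=o["torque"];print("F screw",f@x,f@y,f@z,"M",m@x,m@y,m@z,"grip",o["grip_width"],"j",o["joint_pos"])
E
python3 -c "
from tgt import *
d,r=delta(45,.05);print(d,r,np.linalg.norm(r),r/10)
status()"
```

```text
[ 0.0962  0.5048 -0.0012] [-11.2773 -22.0051  65.5496] 70.05819676970866 [-1.1277 -2.2005  6.555 ]
t 8.15 tip in screw frame -0.18588269839385532 -0.489742826912444 0.12085465494923546 phi -23.23717922187296 axis err deg (x,y) [22.7327 -0.0504]
F screw -0.11455599386345106 0.17348818602659152 -1.9934923795991968 M 0.0011155903733931771 -0.008066000457613551 -0.036795939269921224 grip 0.17612017079221673 j [-0.4931  0.4062  0.5224  1.6885 -0.     -0.2224]
```

View pics/t7.png

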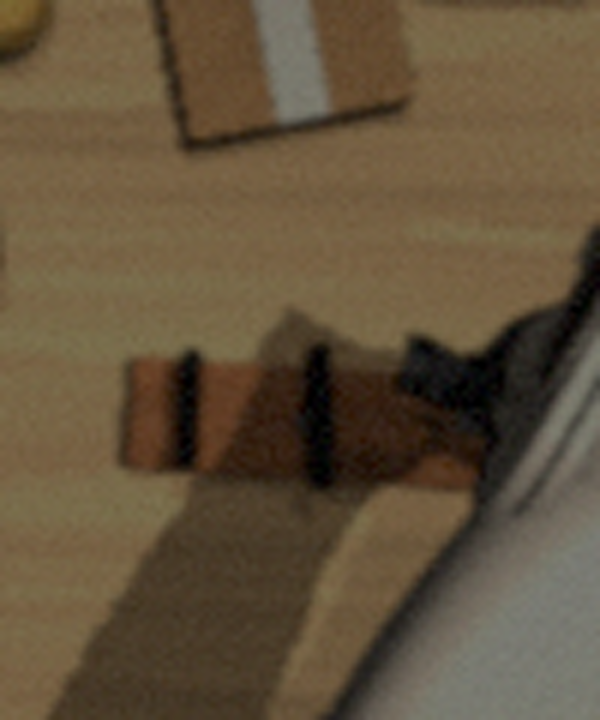

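>>> {"op": "step_arm", "data": {"deltas": [[[0,0,0.04,0,0,0,0],[0.005,0.045,0.01,0,0,0,0],[0.005,0.045,0,0,0,0,0],[0.005,0.045,0,0,0,5,0],[0.005,0.045,0,0,0,6,0]]]}}

```text
time_s: 8.65
eef_pos: [0.533, -0.0942, 0.3931]
tool_rot: [0.0, 0.038, 0.999, 0.0]
wrist_force: [1.1, -0.2, -3.1]
grip_width: 0.176
```

>>> {"op": "step_arm", "data": {"deltas": [[[0.005,0.045,0,0,0,6,0],[0.005,0.045,0,0,0,6,0],[0.005,0.045,0,0,0,6,0],[0.005,0.045,0,0,0,6,0],[0.005,0.045,0,0,0,6,0]]]}}

```text
time_s: 9.15
eef_pos: [0.5579, 0.1312, 0.3932]
tool_rot: [0.0, -0.223, 0.975, -0.0]
wrist_force: [-0.3, -1.3, -1.4]
grip_width: 0.179
```

```bash
python3 -c "
from tgt import *
d,r=delta(45,.05);print(d,r,np.linalg.norm(r))
status()"
```

```text
[ 0.0511  0.0981 -0.0521] [ -2.7112 -23.3079  24.9037] 34.21701700515311
t 9.15 tip in screw frame -0.08532583198500909 -0.0915149527881313 0.132968928017068 phi 21.343366310232312 axis err deg (x,y) [22.6433  0.0067]
F screw -0.9304102936815446 -1.2594834713700327 -1.0890423128259987 M -0.03290017919477578 -0.08177231828051257 0.03630165263460324 grip 0.1785460401398549 j [ 0.231   0.4079  0.6578  1.8203 -0.0002 -0.2183]
```

>>> {"op": "step_arm", "data": {"deltas": [[[0.01,0.02,0,-0.5,-4.7,5,0],[0.01,0.02,0,-0.5,-4.7,5,0],[0.01,0.02,0,-0.5,-4.7,5,0],[0.01,0.02,-0.02,-0.6,-4.6,5,0],[0.01,0.02,-0.02,-0.6,-4.6,5,0]]]}}

```text
time_s: 9.65
eef_pos: [0.6082, 0.2307, 0.3537]
tool_rot: [0.193, -0.422, 0.883, -0.067]
wrist_force: [0.6, -0.7, -2.3]
grip_width: 0.176
```

>>> {"op": "step_arm", "data": {"deltas": [[[0,0,0,0,0,0,0],[0,0,0,0,0,0,0],[0,0,0,0,0,0,0]]]}}

```text
time_s: 9.95
eef_pos: [0.6093, 0.2293, 0.3558]
tool_rot: [0.192, -0.42, 0.885, -0.067]
wrist_force: [-0.5, -0.2, -2.4]
grip_width: 0.174
```

```bash
python3 -c "
from tgt import *
import pickle
d,r=delta(45,.05);print(d,r,np.linalg.norm(r))
status()
s=capture('scene');save(s,'s8',(220,180,330,300),6);w=capture('wrist');save(w,'w8',s=1.5);pickle.dump((s,w),open('p8.pkl','wb'))
for n,c in(('s',s),('w',w)):
  for k in('key_large','screw_mouth'): print(n,k,[(np.array(x['at'])*[512,384],x['p']) for x in spot_point(c,k)])
"
```

```text
[-0.0003  0.     -0.0148] [-0.1813  0.1177  0.1846] 0.28423173432188775
t 9.95 tip in screw frame 0.006446072134919472 0.000124904934481115 0.06344331723268125 phi 44.76407723681415 axis err deg (x,y) [-0.1361 -0.0811]
F screw -1.426596942995566 -0.17883873201081957 -1.9628546027232026 M -0.013486603979598857 0.5573421061137291 0.011827150014283024 grip 0.17386259895779915 j [ 0.4161  0.214   0.207   1.1721 -0.1208 -0.4942]
s key_large [(array([279.808 , 260.5824]), 0.66)]
s screw_mouth [(array([269.824 , 282.3168]), 0.8)]
w key_large [(array([250.2144, 179.0976]), 0.89)]
w screw_mouth [(array([258.6112, 160.2048]), 0.69)]
```

View pics/s8.png

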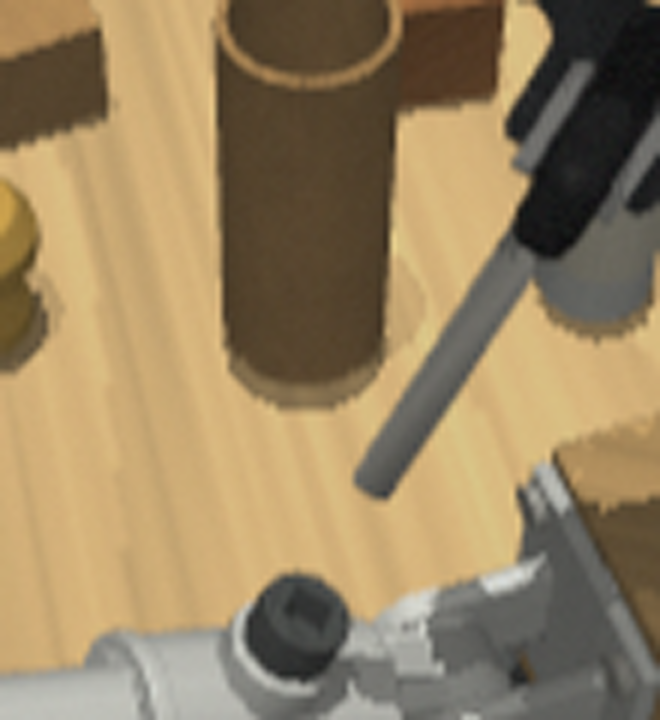

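View pics/w8.png

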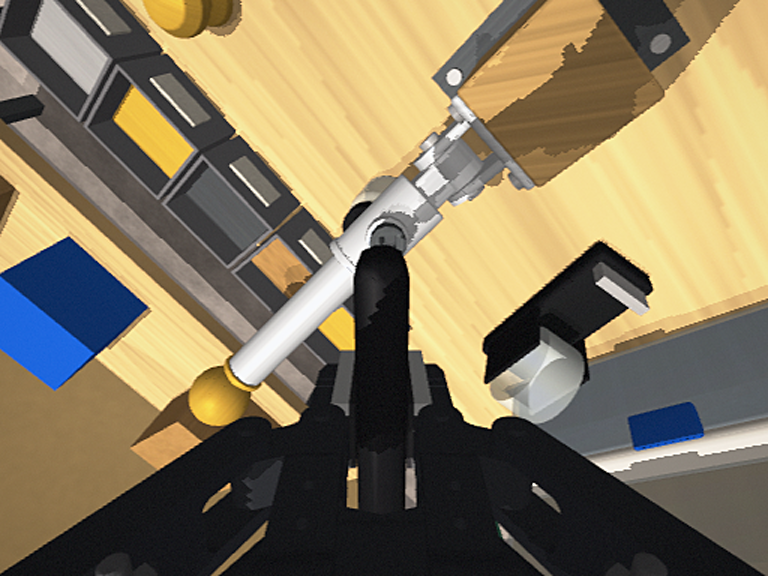

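```bash
python3 -c "
from tgt import *
import pickle
s,w=pickle.load(open('p8.pkl','rb'))
o,e,T=now();b=-T[:,0];k=-T[:,2];tip=e-TL*k+D*b
print('tip',proj(s,tip),proj(s,tip+.005*b)-proj(s,tip),proj(s,tip+.005*k)-proj(s,tip),proj(s,tip+.005*T[:,1])-proj(s,tip),'up',proj(s,tip+.1*k),'M',proj(s,M),'wrist tip',proj(w,tip),proj(w,M))
save(s,'s8z',(265,215,325,270),13)
"
```

```text
tip [282.1162 260.8057] [-0.976   1.7713] [ 1.166  -1.8093] [2.4905 1.5583] up [307.6918 221.1191] M [270.851  281.7217] wrist tip [255.7303 180.516 ] [258.4167 162.917 ]
```

View pics/s8z.png

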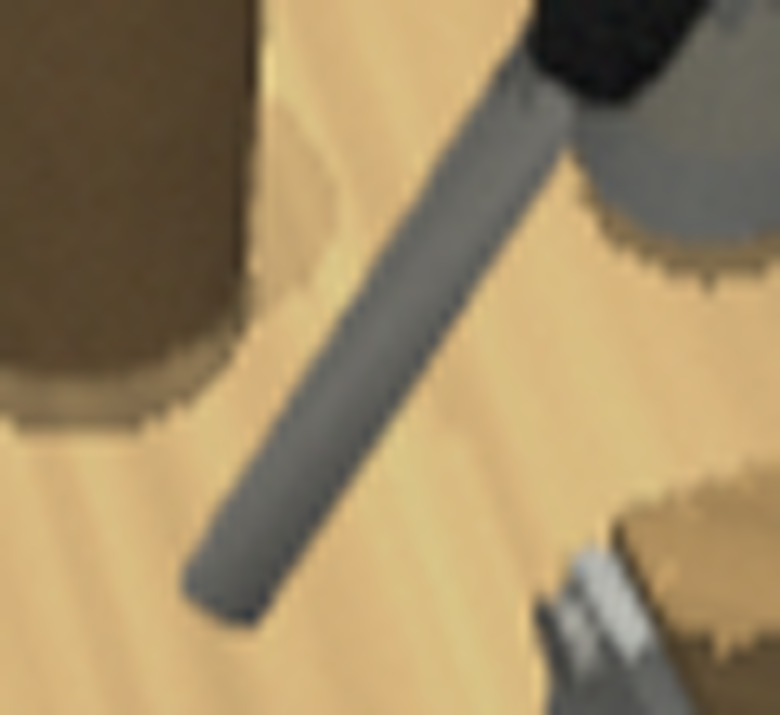

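```bash
python3 -c "
from tgt import *
for h in(.01,-.012):
  d,r=delta(45,h);print(d,r)
print(frame()[2])"
```

```text
[ 0.0159  0.0019 -0.0498] [-0.1359  0.0039  0.1631]
[ 0.0246  0.0028 -0.07  ] [-0.1359  0.0039  0.1631]
[-0.3934 -0.0413  0.9184]
```

>>> {"op": "step_arm", "data": {"deltas": [[[0.005,0.001,-0.016,0,0,0,0],[0.005,0.001,-0.016,0,0,0,0],[0.006,0,-0.017,0,0,0,0],[0,0,0,0,0,0,0],[0,0,0,0,0,0,0]]]}}

```text
time_s: 10.75
eef_pos: [0.6241, 0.2312, 0.3041]
tool_rot: [0.19, -0.421, 0.885, -0.067]
wrist_force: [0.1, -0.2, -1.5]
grip_width: 0.18
```

```bash
python3 -c "
from tgt import *
import pickle
d,r=delta(45,0);print(d,r);status()
s=capture('scene');save(s,'s9',(245,240,305,295),13)
o,e,T=now();b=-T[:,0];k=-T[:,2];tip=e-TL*k+D*b;print(proj(s,tip))
"
```

```text
[ 0.0046  0.0002 -0.0089] [-0.0811 -0.1092  0.1284]
t 10.75 tip in screw frame -0.0008940898774678348 0.0003488261626961168 0.010033600572644442 phi 44.84571663940108 axis err deg (x,y) [ 0.1001 -0.0339]
F screw -0.5259909882149977 -0.22960110501469955 -1.4399321550177935 M -0.04008024356883213 0.5016126592233247 0.014149469378523353 grip 0.1798973233083479 j [ 0.4082  0.2514  0.1244  1.0554 -0.1174 -0.5025]
[273.219  278.4902]
```

View pics/s9.png

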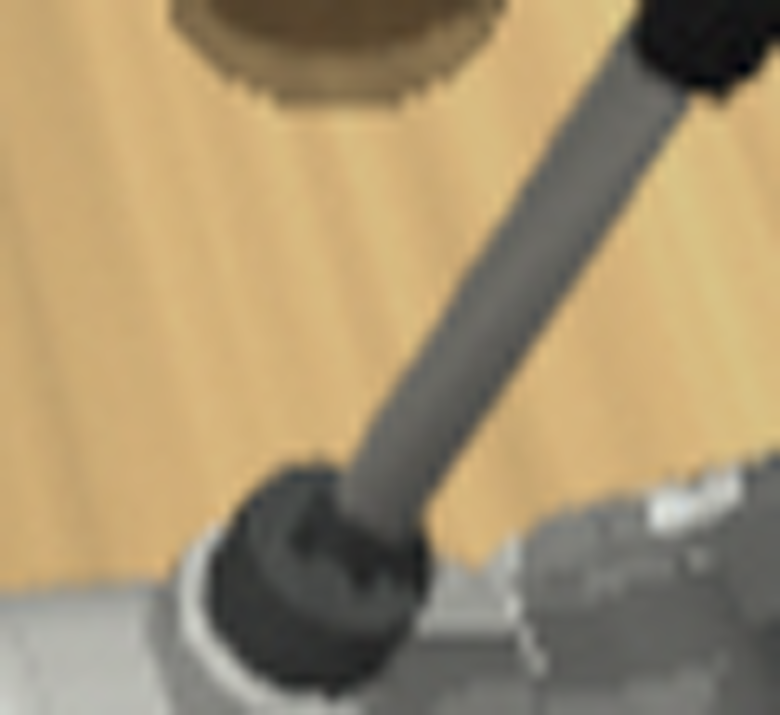

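>>> {"op": "step_arm", "data": {"deltas": [[[0.002,0,-0.0025,0,0,0,0],[0.0012,0.0001,-0.0028,0,0,0,0],[0.0012,0.0001,-0.0028,0,0,0,0],[0.0012,0.0001,-0.0028,0,0,0,0],[0.0012,0.0001,-0.0028,0,0,0,0]]]}}

```text
time_s: 11.3
eef_pos: [0.6308, 0.2317, 0.2901]
tool_rot: [0.19, -0.421, 0.885, -0.067]
wrist_force: [-0.3, 0.4, -1.5]
grip_width: 0.181
```

```bash
python3 -c "
from tgt import *
d,r=delta(45,-.012);print(d,r);status()"
```

```text
[ 0.0026  0.0001 -0.006 ] [-0.0889 -0.083   0.1049]
t 11.3 tip in screw frame -0.00015501363635406153 0.0002338786316271492 -0.0054977723210051675 phi 44.865247613926236 axis err deg (x,y) [ 0.0732 -0.0478]
F screw -0.7930487113786896 0.39770709778185326 -1.2485082068937912 M -0.016204045026819377 0.616356068928252 0.018696260324150307 grip 0.1812693646884079 j [ 0.4042  0.2674  0.1095  1.0235 -0.1158 -0.5066]
```

>>> {"op": "step_arm", "data": {"deltas": [[[0.0008,0,-0.0019,0,0,0,0],[0.0008,0,-0.0019,0,0,0,0],[0.0008,0.0001,-0.0019,0,0,0,0],[0.0008,0.0001,-0.0019,0,0,0,0],[0,0,0,0,0,0,0]]]}}

```text
time_s: 11.8
eef_pos: [0.6336, 0.2321, 0.2855]
tool_rot: [0.191, -0.421, 0.884, -0.066]
wrist_force: [-8.4, -1.5, 8.0]
grip_width: 0.179
```

```bash
python3 -c "
from tgt import *
status()
s=capture('scene');save(s,'s10',(245,240,305,295),13)"
```

```text
t 11.8 tip in screw frame 0.0008848675588401501 0.0004428116460701775 -0.010801476672145198 phi 44.865672877227105 axis err deg (x,y) [-0.0601 -0.1076]
F screw -4.6691292176380115 -0.6092288761628016 10.703837708567526 M -0.2516750724284362 1.7035986599098356 -0.073387454322843 grip 0.17927684473302005 j [ 0.4027  0.2723  0.1033  1.0096 -0.1149 -0.5083]
```

View pics/s10.png

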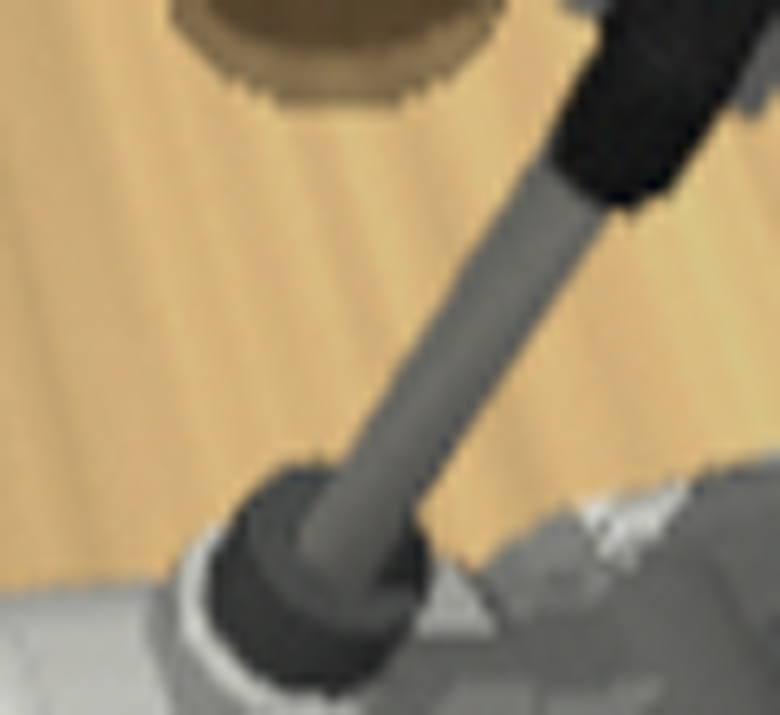

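>>> {"op": "step_arm", "data": {"deltas": [[[0,0,-0.001,0,0,0,0],[0,0,-0.0012,0,0,0,0],[0,0,0,0,0,0,0]]]}}

```text
time_s: 12.15
eef_pos: [0.6336, 0.2322, 0.2854]
tool_rot: [0.193, -0.421, 0.884, -0.067]
wrist_force: [-11.1, -2.4, 14.0]
grip_width: 0.175
```

```bash
python3 -c "
from tgt import *
status()"
```

```text
t 12.15 tip in screw frame 0.001249150088217214 0.0006780362487682837 -0.010930377014512157 phi 44.85973203667507 axis err deg (x,y) [-0.2066 -0.1471]
F screw -4.815879271121694 -1.179863046848198 17.279791833846883 M -0.3839326431670834 2.1117632805054 -0.004508881757887967 grip 0.17539001822365582 j [ 0.4029  0.2708  0.0998  1.0051 -0.115  -0.5083]
```

>>> {"op": "step_arm", "data": {"deltas": [[[0,0,0,1.57,0.17,-3.67,0],[0,0,0,1.57,0.17,-3.67,0],[0,0,0,1.57,0.17,-3.67,0],[0,0,0,0,0,0,0]]]}}

```text
time_s: 12.55
eef_pos: [0.6339, 0.2319, 0.2855]
tool_rot: [0.199, -0.326, 0.923, -0.046]
wrist_force: [-11.5, -3.1, 13.0]
grip_width: 0.177
```

```bash
python3 -c "
from tgt import *
status()
print(delta(33,-.011))"
```

```text
t 12.55 tip in screw frame 0.0012556953706922055 0.000596160424087091 -0.010987821748376404 phi 32.82477368676545 axis err deg (x,y) [-0.2298 -0.1104]
F screw -5.662622383673083 -1.900166891737753 16.630876959251427 M -0.6226366930895039 1.932350036069202 0.20139507683578511 grip 0.1770042469739089 j [ 0.4026  0.2709  0.0999  1.0049 -0.1156 -0.2985]
(array([-0.0006, -0.0004, -0.0003]), array([-0.1941,  0.2105,  0.1172]))
```

>>> {"op": "step_arm", "data": {"deltas": [[[-0.0005,-0.0002,-0.0002,1.57,0.17,-3.67,0],[0,-0.0002,0,1.57,0.17,-3.67,0],[0,0,0,1.57,0.17,-3.67,0],[0,0,0,1.57,0.17,-3.67,0],[0,0,0,0,0,0,0]]]}}

```text
time_s: 13.05
eef_pos: [0.6338, 0.2314, 0.2854]
tool_rot: [0.203, -0.194, 0.96, -0.018]
wrist_force: [-9.3, -3.6, 13.4]
grip_width: 0.179
```

```bash
python3 -c "
from tgt import *
status()
print(delta(17,-.011))"
```

```text
t 13.05 tip in screw frame 0.0009842771481909578 0.0005154739618199353 -0.010957694931476417 phi 16.829962449657515 axis err deg (x,y) [-0.2789 -0.0963]
F screw -3.538365576729288 -2.575847545828643 16.11399888263551 M -0.7020300797107615 1.6614586636140938 0.16909918193978063 grip 0.17877566805385692 j [ 0.402   0.2697  0.0979  1.0032 -0.1158 -0.02  ]
(array([-0.0003, -0.0003, -0.0002]), array([-0.1844,  0.2609,  0.1179]))
```

>>> {"op": "step_arm", "data": {"deltas": [[[-0.0003,-0.0003,-0.0001,1.57,0.17,-3.67,0],[0,0,0,1.57,0.17,-3.67,0],[0,0,0,1.57,0.17,-3.67,0],[0,0,0,1.57,0.17,-3.67,0],[0,0,0,0,0,0,0]]]}}

```text
time_s: 13.55
eef_pos: [0.6337, 0.2309, 0.2854]
tool_rot: [0.204, -0.059, 0.977, 0.01]
wrist_force: [-9.4, -3.5, 14.7]
grip_width: 0.178
```

```bash
python3 -c "
from tgt import *
status()
print(delta(1,-.011))"
```

```text
t 13.55 tip in screw frame 0.0007918686201222242 0.0005880860969518835 -0.010919753505113414 phi 0.8390409861398321 axis err deg (x,y) [-0.3019 -0.0857]
F screw -3.1097328426222486 -2.4872218621734317 17.381046681913986 M -0.7980476705533441 1.5009509866844812 0.17473498545140492 grip 0.1775178515956881 j [ 0.4015  0.2689  0.0966  1.0023 -0.1159  0.2585]
(array([-0.    , -0.0004, -0.0001]), array([-0.1734,  0.2852,  0.1136]))
```

>>> {"op": "step_arm", "data": {"deltas": [[[0,-0.0004,0,1.57,0.17,-3.67,0],[0,0,0,1.57,0.17,-3.67,0],[0,0,0,0,0,0,0]]]}}

```text
time_s: 13.85
eef_pos: [0.6337, 0.2305, 0.2854]
tool_rot: [0.203, 0.01, 0.979, 0.024]
wrist_force: [-9.0, -3.2, 13.2]
grip_width: 0.178
```

```bash
python3 -c "
from tgt import *
status()
w=capture('wrist');save(w,'w11',(180,90,330,200),5)"
```

```text
t 13.85 tip in screw frame 0.0007516323575784347 0.0005217573582185994 -0.010935569052579022 phi -7.15276105849881 axis err deg (x,y) [-0.3025 -0.0983]
F screw -3.248860855244085 -2.217081539069283 15.815648361135068 M -0.7787900693969387 1.5591828024960939 0.130288253193218 grip 0.17836744001775762 j [ 0.4008  0.2686  0.096   1.0019 -0.1154  0.3973]
```

View pics/w11.png

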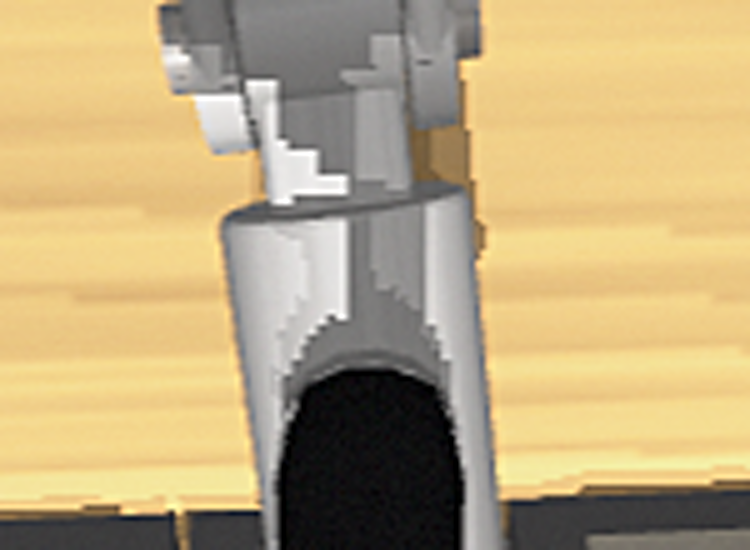

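>>> {"op": "step_arm", "data": {"deltas": [[[0,-0.0003,0,1.57,0.17,-3.67,0],[0,0,0,1.57,0.17,-3.67,0],[0,0,0,1.57,0.17,-3.67,0],[0,0,0,0,0,0,0]]]}}

```text
time_s: 14.3
eef_pos: [0.6336, 0.2302, 0.2853]
tool_rot: [0.199, 0.112, 0.972, 0.045]
wrist_force: [-9.4, -3.1, 13.3]
grip_width: 0.174
```

```bash
python3 -c "
from tgt import *
status()"
```

```text
t 14.3 tip in screw frame 0.0007359658724749698 0.000610115731270401 -0.010924517670202784 phi -19.13550975854915 axis err deg (x,y) [-0.2996 -0.1012]
F screw -3.66861199769121 -2.1138910871430596 16.02867068660008 M -0.8253383052654325 1.5511836136015946 0.18813194369437572 grip 0.17407403090003215 j [ 0.4002  0.2682  0.0955  1.0017 -0.1152  0.606 ]
```

>>> {"op": "step_arm", "data": {"deltas": [[[0,-0.0003,0,1.57,0.17,-3.67,0],[0,0,0,1.57,0.17,-3.67,0],[0,0,0,1.57,0.17,-3.67,0],[0,0,0,0,0,0,0]]]}}

```text
time_s: 14.7
eef_pos: [0.6335, 0.2299, 0.2852]
tool_rot: [0.194, 0.212, 0.956, 0.066]
wrist_force: [-10.4, -4.5, 13.4]
grip_width: 0.18
```

```bash
python3 -c "
from tgt import *
status()"
```

```text
t 14.7 tip in screw frame 0.0006865523358451516 0.0007211507040822475 -0.010927063005953051 phi -31.092370960929138 axis err deg (x,y) [-0.2896 -0.1049]
F screw -4.635158318484142 -3.349462992063624 16.59774269952637 M -0.8210246464796408 1.6321494472988296 0.30411910142435994 grip 0.18037687006617492 j [ 0.3998  0.2678  0.0948  1.0015 -0.1149  0.8143]
```

Torque is starting to rise at 0.30; I'll continue in smaller turns.

>>> {"op": "step_arm", "data": {"deltas": [[[0,0,0,1.57,0.17,-3.67,0],[0,0,0,1.57,0.17,-3.67,0],[0,0,0,0,0,0,0]]]}}

```text
time_s: 15.0
eef_pos: [0.6334, 0.2298, 0.2853]
tool_rot: [0.188, 0.279, 0.938, 0.079]
wrist_force: [-10.8, -4.5, 13.9]
grip_width: 0.178
```

```bash
python3 -c "
from tgt import *
status()"
```

```text
t 15.0 tip in screw frame 0.0007852897652516539 0.0008299856653087973 -0.01089784069136517 phi -39.10133053176325 axis err deg (x,y) [-0.2887 -0.096 ]
F screw -4.814197709684445 -3.3726591040698337 17.16948408944932 M -0.8582496165354325 1.6709487678976476 0.21869941850465877 grip 0.17835752448994666 j [ 0.3997  0.2676  0.0946  1.0016 -0.115   0.954 ]
```

>>> {"op": "step_arm", "data": {"deltas": [[[0,0,0,1.57,0.17,-3.67,0],[0,0,0,0,0,0,0]]]}}

```text
time_s: 15.2
eef_pos: [0.6333, 0.2297, 0.2852]
tool_rot: [0.186, 0.311, 0.928, 0.086]
wrist_force: [-10.0, -3.7, 14.2]
grip_width: 0.183
```

```bash
python3 -c "
from tgt import *
status()
w=capture('wrist');save(w,'w12',s=1.5);s=capture('scene');save(s,'s12',(245,220,325,295),9)"
```

```text
t 15.2 tip in screw frame 0.0007369501237216905 0.0008748077137273818 -0.010910379132385 phi -43.059681268616224 axis err deg (x,y) [-0.2791 -0.0893]
F screw -3.8251850834920127 -2.594678554352591 17.1385872508354 M -0.9095950146449964 1.775641491149944 0.37240036877088717 grip 0.18305835423893943 j [ 0.3997  0.2676  0.0944  1.0017 -0.1151  1.0231]
```

View pics/w12.png

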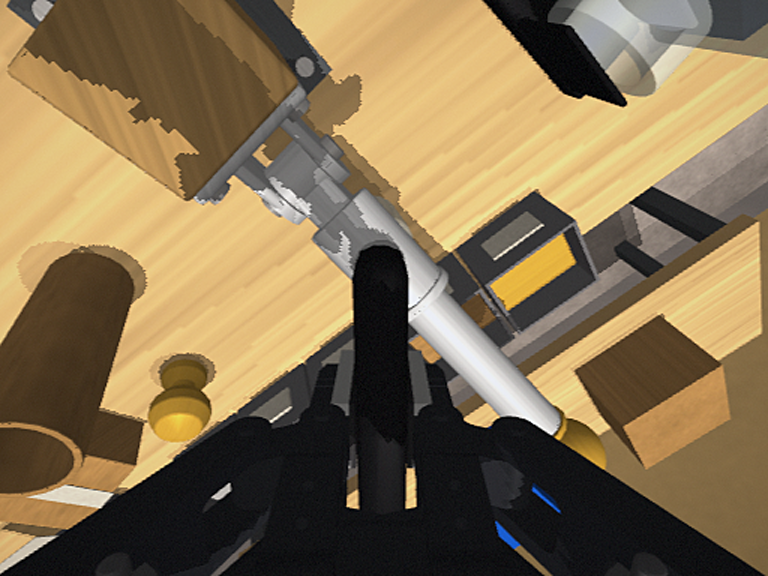

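View pics/s12.png

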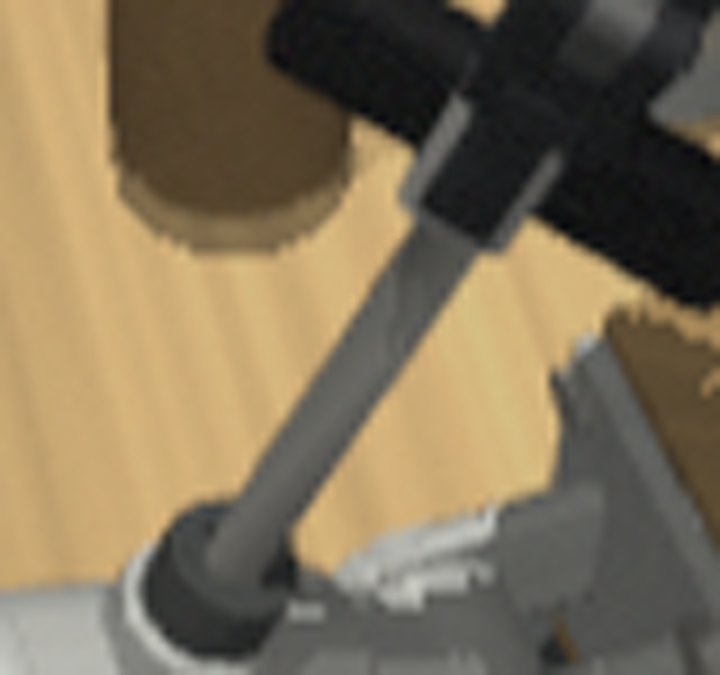

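>>> {"op": "step_arm", "data": {"deltas": [[[0,0,0,1.57,0.17,-3.67,0],[0,0,0,0,0,0,0]]]}}

```text
time_s: 15.5
eef_pos: [0.6333, 0.2297, 0.2852]
tool_rot: [0.182, 0.343, 0.917, 0.092]
wrist_force: [-10.5, -4.8, 14.0]
grip_width: 0.179
```

```bash
python3 -c "
from tgt import *
status()"
```

```text
t 15.5 tip in screw frame 0.0007763688302099684 0.0009656957048564546 -0.010900859453913898 phi -47.05200700692438 axis err deg (x,y) [-0.2759 -0.0905]
F screw -4.565277065719936 -3.6826979588696465 17.19504055763964 M -0.9344455222494361 1.8074804008718894 0.3991669055396125 grip 0.17935926249463155 j [ 0.3997  0.2675  0.0943  1.0017 -0.115   1.0928]
```

>>> {"op": "step_arm", "data": {"deltas": [[[0,0,0,1.57,0.17,-3.67,0],[0,0,0,0,0,0,0]]]}}

```text
time_s: 15.7
eef_pos: [0.6332, 0.2297, 0.2852]
tool_rot: [0.179, 0.375, 0.904, 0.098]
wrist_force: [-9.7, -4.5, 13.2]
grip_width: 0.176
```

```bash
python3 -c "
from tgt import *
status()
w=capture('wrist');save(w,'w13',(180,130,330,340),3.5)"
```

```text
t 15.7 tip in screw frame 0.0008313039220737848 0.001074113813934218 -0.010893830229064753 phi -51.07591107727043 axis err deg (x,y) [-0.2739 -0.0954]
F screw -4.0496559450685945 -3.4456505506079336 16.099942141062026 M -0.863204797626635 1.8654391006804136 0.18977446944745996 grip 0.1761222732120029 j [ 0.3997  0.2674  0.0942  1.0016 -0.1149  1.163 ]
```

View pics/w13.png

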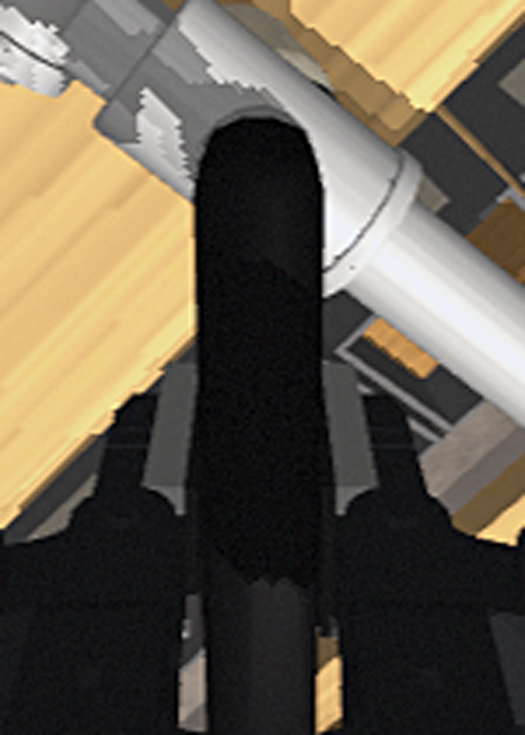

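>>> {"op": "step_arm", "data": {"deltas": [[[-0.0006,-0.0011,-0.0003,0,0,0,0],[0,0,0,0,0,0,0],[0,0,0,0,0,0,0]]]}}

```text
time_s: 16.05
eef_pos: [0.633, 0.2292, 0.285]
tool_rot: [0.179, 0.374, 0.904, 0.099]
wrist_force: [-9.9, -3.4, 12.9]
grip_width: 0.175
```

```bash
python3 -c "
from tgt import *
status()"
```

```text
t 16.05 tip in screw frame 0.0005839816312791682 0.0007186200490391724 -0.010889102494147136 phi -51.01842081475683 axis err deg (x,y) [-0.3192 -0.1657]
F screw -4.287261218150012 -2.3331949940499803 15.920719929004814 M -0.5744670867857884 1.5849825241041908 0.22761688892084442 grip 0.17499043452610494 j [ 0.3985  0.2657  0.0912  0.9991 -0.1135  1.1607]
```

>>> {"op": "step_arm", "data": {"deltas": [[[-0.004,-0.0004,0.0092,0,0,0,0],[-0.008,-0.001,0.018,0,0,0,0],[-0.008,-0.001,0.018,0,0,0,0],[-0.008,-0.001,0.018,0,0,0,0],[0.013,-0.015,0.005,0,0,0,0]]]}}

```text
time_s: 16.55
eef_pos: [0.6171, 0.2127, 0.3513]
tool_rot: [0.178, 0.373, 0.905, 0.099]
wrist_force: [0.5, 0.4, -2.6]
grip_width: 0.174
```

>>> {"op": "step_arm", "data": {"deltas": [[[0.013,-0.015,0.005,0,0,0,0],[0,0,0,0,0,0,0],[0,0,0,0,0,0,0]]]}}

```text
time_s: 16.85
eef_pos: [0.6306, 0.1955, 0.3528]
tool_rot: [0.176, 0.375, 0.905, 0.097]
wrist_force: [-0.3, 0.4, -2.1]
grip_width: 0.176
```

```bash
python3 -c "
from tgt import *
import pickle
status()
w=capture('wrist');s=capture('scene');pickle.dump((s,w),open('p14.pkl','wb'))
u=proj(w,M).astype(int);print(proj(w,M),proj(s,M))
save(w,'w14',(u[0]-40,u[1]-30,u[0]+40,u[1]+30),10);save(s,'s14',(250,265,300,305),16)"
```

```text
t 16.85 tip in screw frame 0.021168825175981117 -0.032640317067663606 0.053704142350238425 phi -51.069489636079254 axis err deg (x,y) [ 0.0682 -0.1154]
F screw -1.108119778349164 0.47126745561915195 -1.831210149187531 M 0.08294353394313897 0.6500615190669972 0.008836270845774916 grip 0.17571002262552282 j [ 0.3424  0.2302  0.2208  1.1657 -0.0911  1.1104]
[258.1323 134.1973] [270.851  281.7217]
```

View pics/w14.png

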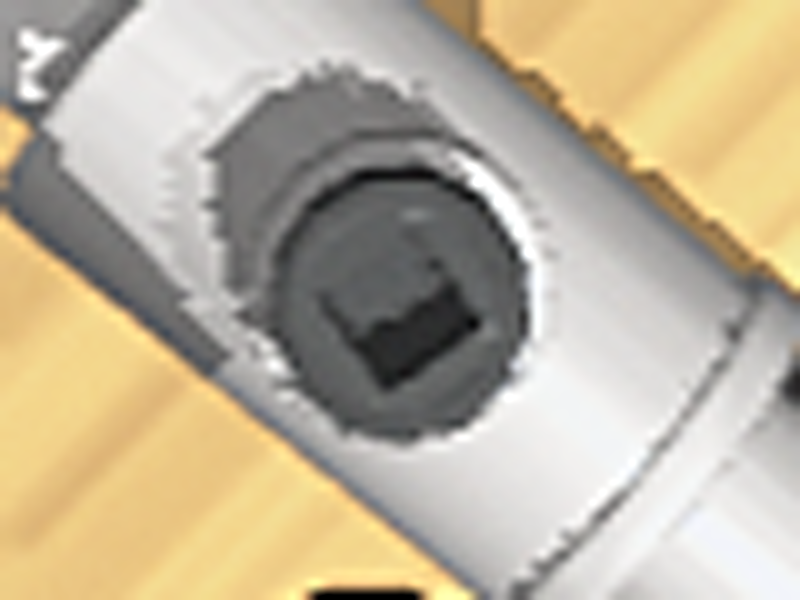

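View pics/s14.png

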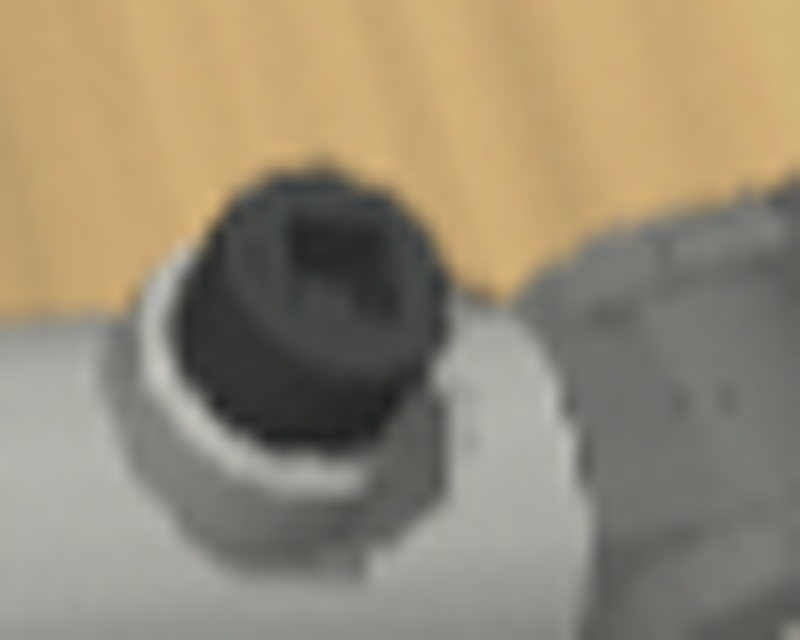

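```bash
python3 -c "
from tgt import *
import pickle
s,w=pickle.load(open('p14.pkl','rb'));x,y,z=frame()
def onp(u,v):
    o,d=ray(w,218+u/10,104+v/10);X=o+d*((M-o)@z)/(d@z);return np.array([(X-M)@x,(X-M)@y])
C=[(322,290),(388,388),(480,318),(425,230)]
Q=[onp(*c) for c in C];print(Q)
for a,b in((0,1),(1,2),(2,3)): d=Q[b]-Q[a];print(np.degrees(np.arctan2(d[1],d[0]))%90,np.linalg.norm(d))
h=[onp(*c) for c in((272,300),(530,300),(400,170),(400,440))];print(h)
"
```

```text
[array([-0.0076, -0.0045]), array([ 0.0048, -0.0082]), array([0.0079, 0.0041]), array([-0.0029,  0.0076])]
73.07126458836441 0.012974001762205216
76.12024339234654 0.012708298010765657
71.7066014623422 0.011313179130392282
[array([-0.0112, -0.0088]), array([0.0109, 0.0091]), array([-0.009 ,  0.0109]), array([ 0.0095, -0.0119])]
```

```bash
python3 -c "
from tgt import *
import pickle
s,w=pickle.load(open('p14.pkl','rb'))
o,e,T=now();b=-T[:,0];k=-T[:,2];tip=e-TL*k+D*b
print(proj(s,tip),proj(s,tip+.005*k)-proj(s,tip),proj(s,tip+.005*b)-proj(s,tip))
print('hbot',proj(s,tip+.130*k),'ends',proj(s,tip+.144*k+.048*b),proj(s,tip+.144*k-.048*b))
save(s,'s15',(250,190,330,280),8)
"
```

```text
[266.0933 249.6534] [ 1.055 -1.812] [-2.2879 -1.6566]
hbot [297.016  196.5459] ends [275.4233 172.9145] [327.0909 207.5951]
```

View pics/s15.png

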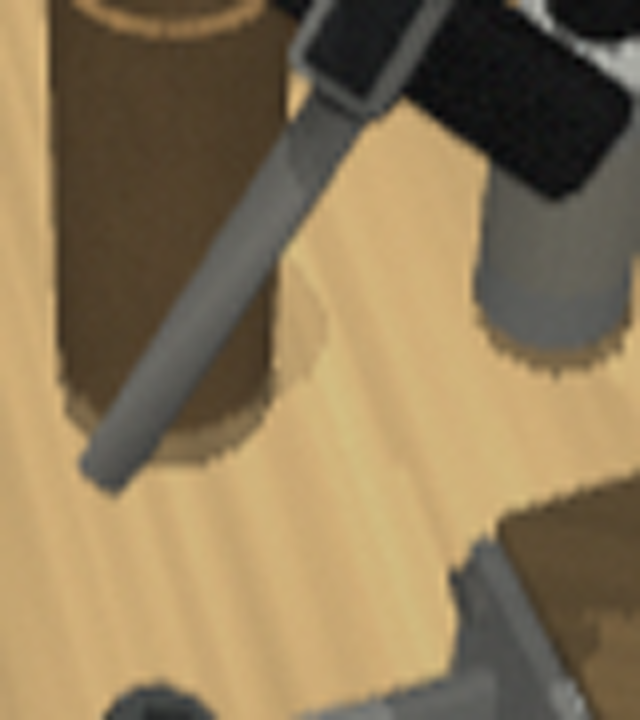

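```bash
cat > tip.py <<'E'
from tgt import *
import pickle
def tipfit(s,e,T,tag=None,ret=False):
    b=-T[:,0];k=-T[:,2];hsv=cv2.cvtColor(s["color"],cv2.COLOR_RGB2HSV)
    A=proj(s,e-TL*k);B=proj(s,e-TL*k+.1*k)
    m=((hsv[...,1]<60)&(hsv[...,2]<175)&(hsv[...,2]>40)).astype(np.uint8)
    # restrict to band
    band=np.zeros_like(m);d=(B-A);cv2.line(band,tuple(np.int32(A-.12*d)),tuple(np.int32(A+1.0*d)),1,19)
    m&=band
    n,l,st,c=cv2.connectedComponentsWithStats(m);i=1+np.argmax(st[1:,4]);ys,xs=np.nonzero(l==i)
    P=np.c_[xs,ys].astype(np.float32);vx,vy,x0,y0=cv2.fitLine(P,cv2.DIST_HUBER,0,.01,.01).ravel()
    v=np.array([vx,vy]);v*=np.sign(v@d);t=(P-[x0,y0])@v;tipx=np.array([x0,y0])+v*np.percentile(t,1)
    if tag:
        im=s["color"][:,:,::-1].copy();im[l==i]=(0,0,255);cv2.imwrite("pics/"+tag+".png",cv2.resize(im[180:300,230:340],None,fx=6,fy=6))
    return tipx,v,(A,B)
def solve(s,e,T,tag=None):
    """offset of tip along b (D) and tilt along b, from the line only (perp. displacement), plus depth"""
    tipx,v,(A,B)=tipfit(s,e,T,tag);b=-T[:,0];k=-T[:,2]
    def res(q): # q: D at tip, slope (b per m along k)
        r=[]
        for h in(0.0,.1):
            X=e-TL*k+h*k+(q[0]+q[1]*h)*b;u=proj(s,X)-tipx;r.append(u[0]*-v[1]+u[1]*v[0])
        return r
    from scipy.optimize import fsolve
    q=fsolve(res,[0,0]);X=e-TL*k+q[0]*b
    along=((tipx-proj(s,X))@v)/((proj(s,X+.01*k)-proj(s,X))@v)*.01
    print("D",q[0],"slope deg",np.degrees(q[1]),"tip shift along k",along)
E
python3 - <<'E'
from tip import *
s,w=pickle.load(open('p14.pkl','rb'));o,e,T=now();solve(s,e,T,"seg15")
E
```

```text
D 0.004484593803585285 slope deg -2.187201158521479 tip shift along k -0.004196402621747721
```

View pics/seg15.png

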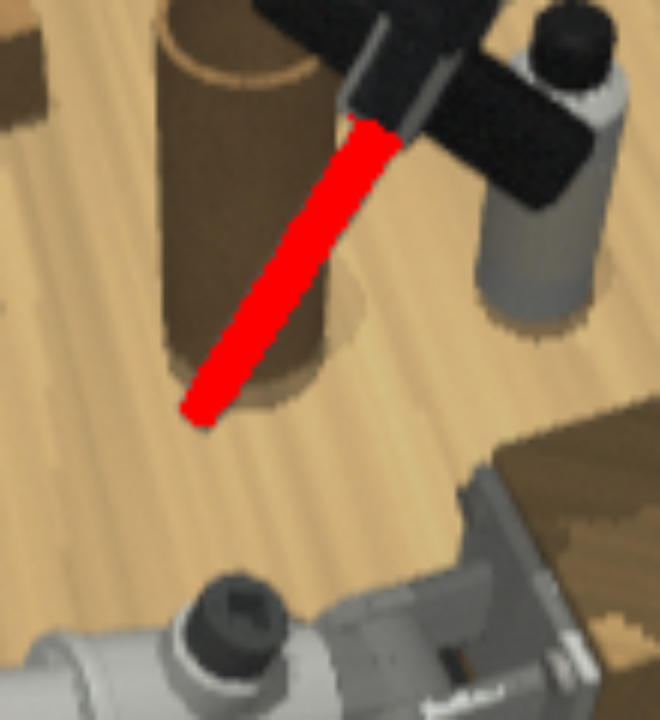

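```bash
sed -i 's/\[180:300,230:340\]/[60:300,230:340]/' tip.py; python3 - <<'E'
from tip import *
s=pickle.load(open('s6.pkl','rb'));y=np.array([.2673,.9636,0]);y/=np.linalg.norm(y);z=np.array([0,0,-1.])
T=np.array([np.cross(y,z),y,z]).T
solve(s,np.array([.5129,-.2756,.3422]),T)
t=tipfit(s,np.array([.5129,-.2756,.3422]),T);print(t)
E
```

```text
D -0.002210534835884177 slope deg 0.2962757555899932 tip shift along k -0.00015519392861965389
(array([282.6635, 100.9903], dtype=float32), array([ 0.035 , -0.9994], dtype=float32), (array([281.8643, 100.9293]), array([283.1929,  67.0142])))
```

```bash
python3 - <<'E'
from tip import *
q=pickle.load(open("p1.pkl","rb"));w1=q["wrist"];p=pickle.load(open("p2.pkl","rb"));s,w=pickle.load(open('p14.pkl','rb'))
a,b,c=(p,258.4,216.2),(w,258.1,134.3),(w1,210.1,253.7)
x,y,z=frame()
for L in([a,b],[a,c],[b,c],[a,b,c]):
    X,r=tri(L);d=X-M;print(X,np.array(r),"screwframe",d@x,d@y,d@z)
for im in(p,w,w1): print(-np.array(im["R"]).T@im["t"])
E
```

```text
[0.6772 0.2349 0.1789] [0. 0.] screwframe 0.00010877852929514167 -0.00015931038600503712 -0.0006927098382526746
[0.6768 0.2348 0.18  ] [0. 0.] screwframe 0.0001571529803874509 -0.00019687599294526478 0.0004311479764354473
[0.6746 0.235  0.1836] [0. 0.] screwframe -0.00035104780193910426 0.00023460298796952681 0.004589487409717179
[0.6769 0.2348 0.1797] [0.     0.0001 0.0001] screwframe 0.00012802470370360243 -0.00016806651825812218 0.00010957303144590213
[0.5792 0.209  0.4212]
[0.5227 0.2447 0.4644]
[0.5026 0.2474 0.4697]
```

```bash
python3 - <<'E'
from tip import *
s,w=pickle.load(open('p14.pkl','rb'));save(w,'w14f',s=1.5);save(s,'s14f',(225,150,335,300),5)
E
```

```text
(no output)
```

View pics/w14f.png

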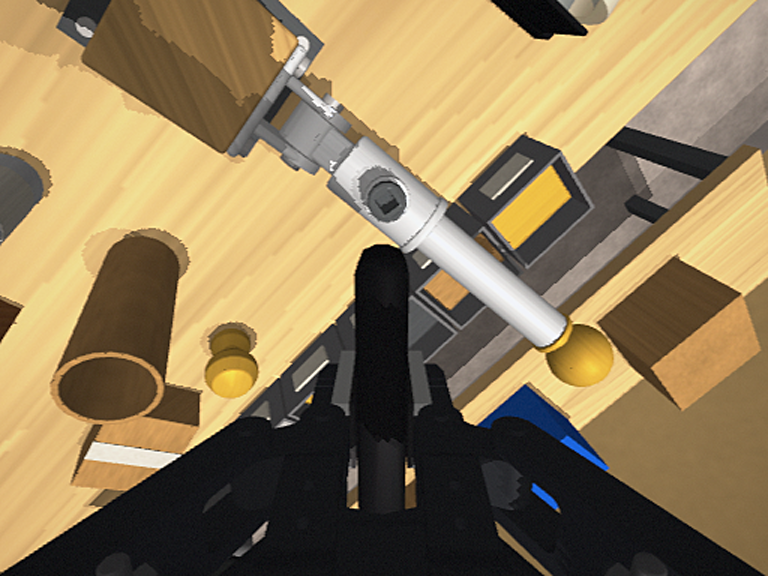

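View pics/s14f.png

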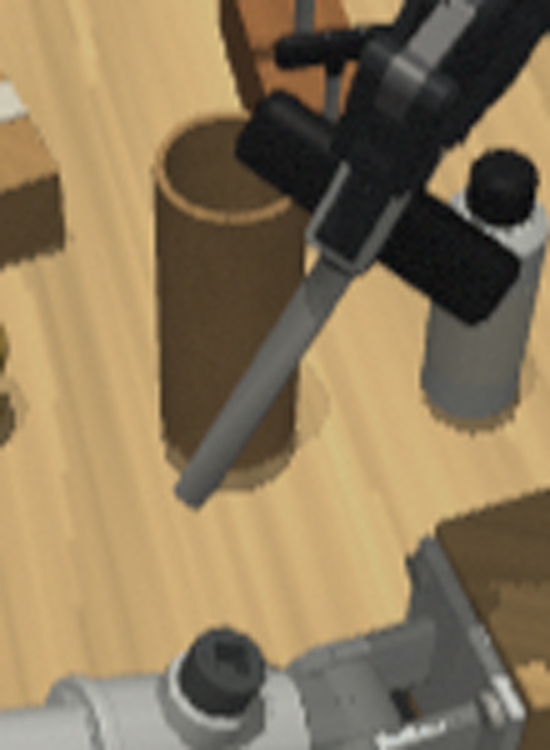

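```bash
sed -i 's/^D=.*/D=0.0; TL=.1253/' tgt.py; python3 - <<'E'
from tgt import *
print(delta(4,.045))
E
```

```text
(array([-0.0203,  0.0319, -0.0166]), array([-21.6836,  -2.4349,  50.4892]))
```

>>> {"op": "step_arm", "data": {"deltas": [[[-0.004,0.006,0,-3.1,-0.35,7.21,0],[-0.004,0.006,0,-3.1,-0.35,7.21,0],[-0.004,0.006,0,-3.1,-0.35,7.21,0],[-0.004,0.006,0,-3.1,-0.35,7.21,0],[-0.004,0.006,0,-3.1,-0.35,7.21,0]]]}}

```text
time_s: 17.45
eef_pos: [0.6098, 0.2267, 0.3527]
tool_rot: [0.199, 0.046, 0.978, 0.031]
wrist_force: [-0.4, 0.5, -1.9]
grip_width: 0.176
```

>>> {"op": "step_arm", "data": {"deltas": [[[0,0.002,0,-3.1,-0.35,7.21,0],[0,0,0,-3.1,-0.35,7.21,0],[0,0,0,0,0,0,0],[0,0,0,0,0,0,0]]]}}

```text
time_s: 17.85
eef_pos: [0.6102, 0.2282, 0.3529]
tool_rot: [0.202, -0.084, 0.976, 0.004]
wrist_force: [0.2, -0.5, -1.6]
grip_width: 0.17
```

```bash
python3 - <<'E'
from tip import *
status()
o,e,T=now();s=capture("scene");pickle.dump((s,e,T),open("p16.pkl","wb"));solve(s,e,T,"seg16")
print(np.array(tipfit(s,e,T)[0]),proj(s,e+TL*T[:,2]),proj(s,e+TL*T[:,2]-.005*T[:,0])-proj(s,e+TL*T[:,2]),proj(s,e+TL*T[:,2]+.005*T[:,1])-proj(s,e+TL*T[:,2]))
save(s,'s16',(225,150,335,300),5)
E
```

```text
t 17.85 tip in screw frame 0.00717223681727942 0.0003426759921956763 0.06044931887339267 phi 3.8496097653001238 axis err deg (x,y) [-0.0417 -0.0536]
F screw -0.5004750556955084 -0.49796152816536376 -1.5288929651857281 M 0.0005882096010739711 0.5943529186529625 0.05538342237112219 grip 0.17006107419268593 j [ 0.4137  0.216   0.2027  1.1672 -0.1199  0.2178]
D 0.003409549138950049 slope deg -3.853602214790537 tip shift along k -0.0017776797543993038
[278.6962 262.4788] [280.7651 261.6433] [-2.3806  0.3133] [1.2442 2.3467]
```

View pics/seg16.png

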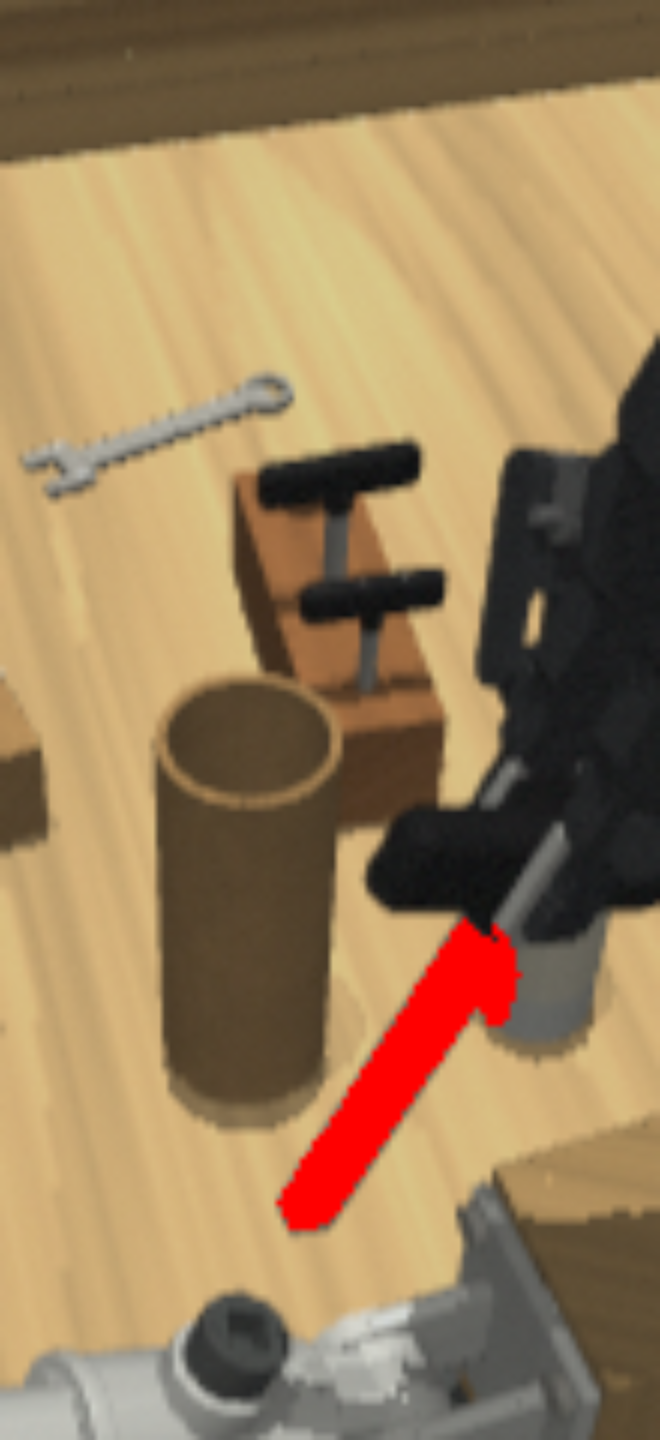

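```bash
sed -i 's/A+1.0\*d/A+0.8*d/' tip.py; python3 - <<'E'
from tip import *
s,w=pickle.load(open('p14.pkl','rb'));e14=np.array([.6306,.1955,.3528])
from scipy.spatial.transform import Rotation as Ro
q=[.176,.375,.905,.097];T14=Ro.from_quat([q[1],q[2],q[3],q[0]]).as_matrix()
s2,e2,T2=pickle.load(open("p16.pkl","rb"))
solve(s,e14,T14);solve(s2,e2,T2)
rows=[];rhs=[]
V=[(s,e14,T14),(s2,e2,T2)]
from scipy.optimize import least_squares
def P(v,c,tilt,h): # c=(b,y,k) tip offset; tilt=(tb,ty) slope of axis
    im,e,T=v;b=-T[:,0];y=T[:,1];k=-T[:,2]
    return proj(im,e-TL*k+c[0]*b+c[1]*y+c[2]*k+h*(k+tilt[0]*b+tilt[1]*y))
F=[tipfit(*v)[:2] for v in V]
def res(q):
    r=[]
    for v,(t,d) in zip(V,F):
        r+=list(P(v,q[:3],q[3:],0)-t)
        u=P(v,q[:3],q[3:],.08)-t; r.append(u[0]*-d[1]+u[1]*d[0])
    return r
L=least_squares(res,np.zeros(5));print(L.x[:3],np.degrees(L.x[3:]),np.array(L.fun))
E
```

```text
D 0.00369035193733668 slope deg -2.2451099359739493 tip shift along k -0.004678770572124644
D 0.0020734525304005142 slope deg -1.3541124699019058 tip shift along k -0.003406371094320721
[ 0.0034  0.0013 -0.0026] [-1.9902 -0.7124] [ 0.33   -0.2533 -0.     -0.0877  0.3881 -0.    ]
```

```bash
cat > tgt.py <<'E'
from h import *
from scipy.spatial.transform import Rotation as Ro
M=np.array([.6769,.2349,.1797])
C=np.array([.0034,.0013,-.0026]); TILT=np.radians([-2.0,-.7]); TL=.1253
def frame(lean=23.3,yw=6):
    l,a=np.radians([lean,yw])
    z=np.array([-np.sin(l)*np.cos(a),-np.sin(l)*np.sin(a),np.cos(l)]);x=np.array([np.cos(l)*np.cos(a),np.cos(l)*np.sin(a),np.sin(l)])
    return x,np.cross(z,x),z
def keyR(): # key axes (x=b,y,z=k) in tool-aligned frame (b, ny, k), ny = k x b
    # tool y = (-k)x(-b) = k x b
    kz=np.array([TILT[0],TILT[1],1.]);kz/=np.linalg.norm(kz);kx=np.array([1,0,0])-kz[0]*kz;kx/=np.linalg.norm(kx)
    return np.array([kx,np.cross(kz,kx),kz]).T
def W(T): return np.array([-T[:,0],T[:,1],-T[:,2]]).T
def now():
    o=manip.get_obs();q=o["tool_rot"];return o,o["eef_pos"],Ro.from_quat([q[1],q[2],q[3],q[0]]).as_matrix()
def tip(e,T): return e+W(T)@(C+[0,0,-TL])
def delta(phi,h,dx=0,dy=0):
    x,y,z=frame();b=np.cos(np.radians(phi))*x+np.sin(np.radians(phi))*y
    K=np.array([b,np.cross(z,b),z]).T;Wt=K@keyR().T
    T=np.array([-Wt[:,0],Wt[:,1],-Wt[:,2]]).T
    p=M+h*z+dx*x+dy*y-Wt@(C+[0,0,-TL]);o,e,T0=now()
    return p-e,np.degrees(Ro.from_matrix(T@T0.T).as_rotvec())
def status():
    o,e,T=now();x,y,z=frame();K=W(T)@keyR();b=K[:,0];k=K[:,2];t=tip(e,T)-M
    print("t",o["time_s"],"tip mm",1e3*np.array([t@x,t@y,t@z]),"phi",np.degrees(np.arctan2(b@y,b@x)),"tilt deg",np.degrees([k@x,k@y]))
    f=o["wrist_force"];m=o["torque"];print("F screw",np.array([f@x,f@y,f@z]),"M",np.array([m@x,m@y,m@z]),"grip",o["grip_width"],"j6",o["joint_pos"][5])
E
python3 - <<'E'
from tgt import *
status();print(delta(4,.012));print(delta(4,-.002))
E
```

```text
t 17.9 tip mm [10.4779  1.822  57.7473] phi 3.833664589346448 tilt deg [-1.998  -0.8832]
F screw [ 0.147   0.3034 -0.9971] M [0.0348 0.6077 0.0128] grip 0.17722167337420827 j6 0.21737864001642065
(array([ 0.0125,  0.0015, -0.0443]), array([-1.0783,  1.8949, -0.21  ]))
(array([ 0.018 ,  0.002 , -0.0572]), array([-1.0783,  1.8949, -0.21  ]))
```

>>> {"op": "step_arm", "data": {"deltas": [[[0.004,0.0005,-0.015,-0.5,0.9,-0.1,0],[0.004,0.0005,-0.015,-0.5,1.0,-0.1,0],[0.0045,0.0005,-0.0143,0,0,0,0],[0,0,0,0,0,0,0],[0,0,0,0,0,0,0]]]}}

```text
time_s: 18.4
eef_pos: [0.6229, 0.229, 0.307]
tool_rot: [0.184, -0.085, 0.979, -0.004]
wrist_force: [0.6, 0.7, -1.5]
grip_width: 0.174
```

```bash
python3 - <<'E'
from tgt import *
status();print(delta(4,0))
s=capture("scene");save(s,'s17',(245,240,305,295),13)
E
```

```text
t 18.4 tip mm [-0.944  -0.5539 10.4463] phi 4.0742262242153195 tilt deg [ 0.1629 -0.0049]
F screw [-0.015   0.676  -1.6406] M [-0.0327  0.5424 -0.048 ] grip 0.17410073873778575 j6 0.21334231515180055
(array([ 0.0046,  0.001 , -0.0094]), array([ 0.0417, -0.1594, -0.0701]))
```

View pics/s17.png

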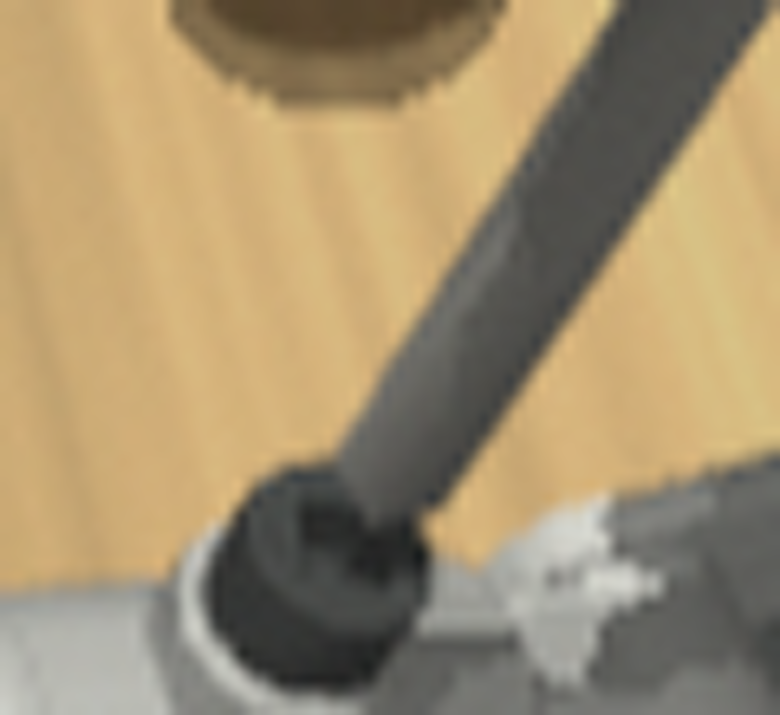

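>>> {"op": "step_arm", "data": {"deltas": [[[0.0018,0.0006,-0.0017,0,0,0,0],[0.001,0.0001,-0.0028,0,0,0,0],[0.001,0.0001,-0.0028,0,0,0,0],[0.0008,0.0001,-0.0021,0,0,0,0],[0,0,0,0,0,0,0]]]}}

```text
time_s: 18.95
eef_pos: [0.6275, 0.2301, 0.2989]
tool_rot: [0.185, -0.085, 0.979, -0.004]
wrist_force: [-0.0, 0.1, -2.2]
grip_width: 0.178
```

```bash
python3 - <<'E'
from tgt import *
status()
E
```

```text
t 18.95 tip mm [0.48   0.1246 1.1956] phi 4.088912675036869 tilt deg [ 0.0255 -0.0528]
F screw [-0.8924  0.0946 -1.9707] M [0.0033 0.5265 0.0435] grip 0.1780933928349107 j6 0.2112869868901045
```

>>> {"op": "step_arm", "data": {"deltas": [[[0.0008,0.0001,-0.0018,0,0,0,0],[0,0,0,0,0,0,0]]]}}

```text
time_s: 19.15
eef_pos: [0.6285, 0.2302, 0.2974]
tool_rot: [0.185, -0.085, 0.979, -0.004]
wrist_force: [-0.2, -0.0, -1.2]
grip_width: 0.174
```

```bash
python3 - <<'E'
from tgt import *
status()
E
```

```text
t 19.15 tip mm [ 0.8458  0.2229 -0.5824] phi 4.0869375470060865 tilt deg [-0.0035 -0.0611]
F screw [-0.6381 -0.0291 -1.0597] M [-0.0014  0.5022  0.0269] grip 0.17360692372259237 j6 0.2108986384562128
```

>>> {"op": "step_arm", "data": {"deltas": [[[0.0008,0.0001,-0.0018,0,0,0,0],[0,0,0,0,0,0,0]]]}}

```text
time_s: 19.35
eef_pos: [0.6293, 0.2302, 0.2959]
tool_rot: [0.186, -0.085, 0.979, -0.004]
wrist_force: [0.0, -0.8, -1.2]
grip_width: 0.175
```

```bash
python3 - <<'E'
from tgt import *
status()
E
```

```text
t 19.35 tip mm [ 1.019   0.0754 -2.25  ] phi 4.080071240474702 tilt deg [-0.02   -0.0487]
F screw [-0.5195 -0.7706 -1.1283] M [-0.1039  0.6245 -0.0115] grip 0.17460769704367418 j6 0.21056478073076687
```

>>> {"op": "step_arm", "data": {"deltas": [[[0,0,-0.002,0,0,0,0],[0,0,0,0,0,0,0]]]}}

```text
time_s: 19.55
eef_pos: [0.6294, 0.2303, 0.2951]
tool_rot: [0.186, -0.085, 0.979, -0.004]
wrist_force: [-2.9, -2.4, 3.1]
grip_width: 0.177
```

```bash
python3 - <<'E'
from tgt import *
status()
E
```

```text
t 19.55 tip mm [ 1.0144  0.1526 -3.0782] phi 4.073800928113763 tilt deg [-0.1147 -0.0658]
F screw [-1.6426 -2.0501  4.0824] M [-0.3799  0.8885 -0.0645] grip 0.1768047291039741 j6 0.21056619321249007
```

>>> {"op": "step_arm", "data": {"deltas": [[[0.0006,0.0001,-0.0016,0,0,0,0],[0,0,0,0,0,0,0]]]}}

```text
time_s: 19.75
eef_pos: [0.6299, 0.2304, 0.2945]
tool_rot: [0.187, -0.085, 0.979, -0.003]
wrist_force: [-5.8, -2.1, 8.0]
grip_width: 0.177
```

```bash
python3 - <<'E'
from tgt import *
status()
E
```

```text
t 19.75 tip mm [ 1.3348  0.2855 -3.8593] phi 4.070091410966694 tilt deg [-0.1616 -0.0857]
F screw [-2.3124 -1.453   9.6695] M [-0.4408  1.2095 -0.0294] grip 0.17732255390225865 j6 0.2103572890732592
```

>>> {"op": "step_arm", "data": {"deltas": [[[0.0006,0.0001,-0.0016,0,0,0,0],[0,0,0,0,0,0,0]]]}}

```text
time_s: 19.95
eef_pos: [0.6306, 0.2307, 0.2942]
tool_rot: [0.188, -0.085, 0.979, -0.003]
wrist_force: [-8.3, -1.7, 10.9]
grip_width: 0.176
```

```bash
python3 - <<'E'
from tgt import *
status()
E
```

```text
t 19.95 tip mm [ 2.1824  0.6181 -4.4182] phi 4.0676330602022395 tilt deg [-0.2638 -0.1244]
F screw [-3.3955 -0.7974 13.3159] M [-0.4152  1.3758 -0.0231] grip 0.17572483657407992 j6 0.21009322327488442
```

>>> {"op": "step_arm", "data": {"deltas": [[[-0.003,-0.0008,0.0055,0,0,0,0],[0,0,0,0,0,0,0]]]}}

```text
time_s: 20.15
eef_pos: [0.6276, 0.23, 0.2968]
tool_rot: [0.186, -0.085, 0.979, -0.003]
wrist_force: [0.8, 0.7, -2.1]
grip_width: 0.176
```

```bash
python3 - <<'E'
from tgt import *
status();print(delta(-16,0.002),delta(-16,-.006))
E
```

```text
t 20.15 tip mm [-0.0385  0.1544 -0.849 ] phi 4.082646640997644 tilt deg [-0.0813 -0.1028]
F screw [ 0.01    0.5679 -2.2591] M [ 0.0142  0.4797 -0.0293] grip 0.17593680290189673 j6 0.21079217285875848
(array([-0.0008, -0.0004,  0.0027]), array([  7.8099,   0.9199, -18.4795])) (array([ 0.0023, -0.0001, -0.0046]), array([  7.8099,   0.9199, -18.4795]))
```

>>> {"op": "step_arm", "data": {"deltas": [[[-0.0004,-0.0001,0.0015,2.6,0.31,-6.16,0],[-0.0004,-0.0002,0.0012,2.6,0.31,-6.16,0],[0,-0.0001,0,2.6,0.31,-6.16,0],[0,0,0,0,0,0,0],[0,0,0,0,0,0,0]]]}}

```text
time_s: 20.65
eef_pos: [0.6266, 0.2293, 0.2979]
tool_rot: [0.179, 0.085, 0.98, 0.033]
wrist_force: [-0.5, 0.1, -1.8]
grip_width: 0.171
```

>>> {"op": "step_arm", "data": {"deltas": [[[0.0008,0.0001,-0.0018,0,0,0,0],[0.0008,0.0001,-0.0018,0,0,0,0],[0.0008,0,-0.0018,0,0,0,0],[0.0008,0.0001,-0.0018,0,0,0,0],[0,0,0,0,0,0,0]]]}}

```text
time_s: 21.15
eef_pos: [0.6301, 0.2296, 0.2914]
tool_rot: [0.18, 0.086, 0.979, 0.034]
wrist_force: [1.2, -0.3, -1.7]
grip_width: 0.178
```

```bash
python3 - <<'E'
from tgt import *
status();print(delta(-16,-.012))
E
```

```text
t 21.15 tip mm [-0.2768 -0.4188 -6.7144] phi -15.988066170935213 tilt deg [0.0715 0.0331]
F screw [ 0.44   -0.4356 -1.9869] M [-0.1245  0.241   0.0306] grip 0.17814117773486546 j6 0.5532649137169985
(array([ 0.0021,  0.0006, -0.0048]), array([ 0.0424, -0.0675,  0.0021]))
```

Aligned, it has passed -6.7 mm freely, so it is dropping in. I'll continue down to the floor.

>>> {"op": "step_arm", "data": {"deltas": [[[0.0009,0.0003,-0.0018,0,0,0,0],[0.0008,0.0002,-0.0018,0,0,0,0],[0.0006,0.0001,-0.0016,0,0,0,0],[0.0006,0.0001,-0.0016,0,0,0,0],[0,0,0,0,0,0,0]]]}}

```text
time_s: 21.65
eef_pos: [0.6326, 0.2304, 0.2877]
tool_rot: [0.181, 0.086, 0.979, 0.034]
wrist_force: [-6.1, -1.7, 8.4]
grip_width: 0.176
```

```bash
python3 - <<'E'
from tgt import *
status();print(delta(-16,-.012))
E
```

```text
t 21.65 tip mm [  0.8223   0.2374 -11.1595] phi -15.99692720264096 tilt deg [-0.0661 -0.0215]
F screw [-2.4154 -1.0315 10.2239] M [-0.3233  1.2627  0.024 ] grip 0.17630073108086167 j6 0.5526359566100417
(array([-0.0003, -0.0002, -0.001 ]), array([-0.0253,  0.0638, -0.0113]))
```

>>> {"op": "step_arm", "data": {"deltas": [[[0,0,0,1.18,0.12,-2.75,0],[0,0,0,1.18,0.12,-2.75,0],[0,0,0,0,0,0,0]]]}}

```text
time_s: 21.95
eef_pos: [0.6327, 0.2302, 0.2877]
tool_rot: [0.179, 0.137, 0.973, 0.046]
wrist_force: [-5.7, -1.6, 7.9]
grip_width: 0.176
```

```bash
python3 - <<'E'
from tgt import *
status();print(manip.get_obs()["joint_torque"])
E
```

```text
t 21.95 tip mm [  1.0217   0.0756 -11.1658] phi -22.041374357518727 tilt deg [-0.0938 -0.0053]
F screw [-2.2958 -0.9982  9.5498] M [-0.4289  1.142   0.0937] grip 0.1755933657178574 j6 0.6557972965979849
[ -0.0443 -37.4886  26.9391  -4.0604  -0.0335   0.2198]
```

>>> {"op": "step_arm", "data": {"deltas": [[[0,0,0,1.18,0.12,-2.75,0],[0,0,0,0,0,0,0]]]}}

```text
time_s: 22.15
eef_pos: [0.6327, 0.23, 0.2877]
tool_rot: [0.178, 0.162, 0.969, 0.051]
wrist_force: [-7.3, -1.8, 8.2]
grip_width: 0.179
```

```bash
python3 - <<'E'
from tgt import *
status();print(manip.get_obs()["joint_torque"])
E
```

```text
t 22.15 tip mm [  1.011   -0.0444 -11.1681] phi -25.02512888845938 tilt deg [-0.0966  0.0096]
F screw [-3.5391 -1.0384 10.4922] M [-0.5657  1.1857  0.1286] grip 0.17868524441930486 j6 0.7067918402479778
[  0.0696 -37.4126  26.9713  -4.1189   0.0831   0.2799]
```

>>> {"op": "step_arm", "data": {"deltas": [[[0,0,0,1.18,0.12,-2.75,0],[0,0,0,0,0,0,0]]]}}

```text
time_s: 22.35
eef_pos: [0.6326, 0.23, 0.2877]
tool_rot: [0.176, 0.187, 0.965, 0.057]
wrist_force: [-5.7, -3.0, 8.8]
grip_width: 0.178
```

```bash
python3 - <<'E'
from tgt import *
status();print(manip.get_obs()["joint_torque"])
E
```

```text
t 22.35 tip mm [  0.9564  -0.002  -11.1643] phi -28.0002976967428 tilt deg [-0.0932  0.0086]
F screw [-2.0024 -2.4141 10.419 ] M [-0.573   1.2012  0.251 ] grip 0.17832892208939657 j6 0.7577105366217228
[  0.0193 -37.3366  27.0204  -4.1986   0.1296   0.3907]
```

>>> {"op": "step_arm", "data": {"deltas": [[[0,0,0,1.18,0.12,-2.75,0],[0,0,0,0,0,0,0]]]}}

```text
time_s: 22.55
eef_pos: [0.6326, 0.2299, 0.2877]
tool_rot: [0.174, 0.212, 0.96, 0.062]
wrist_force: [-5.4, -1.6, 8.5]
grip_width: 0.178
```

```bash
python3 - <<'E'
from tgt import *
status();print(manip.get_obs()["joint_torque"])
E
```

```text
t 22.55 tip mm [  0.9235  -0.0089 -11.161 ] phi -30.982010815705806 tilt deg [-0.0926  0.0128]
F screw [-1.7158 -0.9937 10.0011] M [-0.6069  1.2339  0.2776] grip 0.1782644998243224 j6 0.8087424756118098
[  0.0264 -37.2725  27.059   -4.2636   0.1718   0.4472]
```

>>> {"op": "step_arm", "data": {"deltas": [[[0,0,0,1.18,0.12,-2.75,0],[0,0,0,0,0,0,0]]]}}

```text
time_s: 22.75
eef_pos: [0.6325, 0.2299, 0.2876]
tool_rot: [0.172, 0.236, 0.954, 0.067]
wrist_force: [-6.4, -3.1, 7.5]
grip_width: 0.178
```

```bash
python3 - <<'E'
from tgt import *
status();print(manip.get_obs()["joint_torque"])
s=capture("scene");save(s,'s18',(235,190,325,295),7)
w=capture("wrist");save(w,'w18',(180,100,330,340),3)
E
```

```text
t 22.75 tip mm [  0.808    0.0398 -11.1847] phi -33.953393017043894 tilt deg [-0.0844  0.012 ]
F screw [-3.1681 -2.3743  9.5713] M [-0.6373  1.2466  0.4127] grip 0.17793600105274132 j6 0.8596565950870162
[ -0.0645 -37.1789  27.1226  -4.3594   0.1958   0.5739]
```

View pics/s18.png

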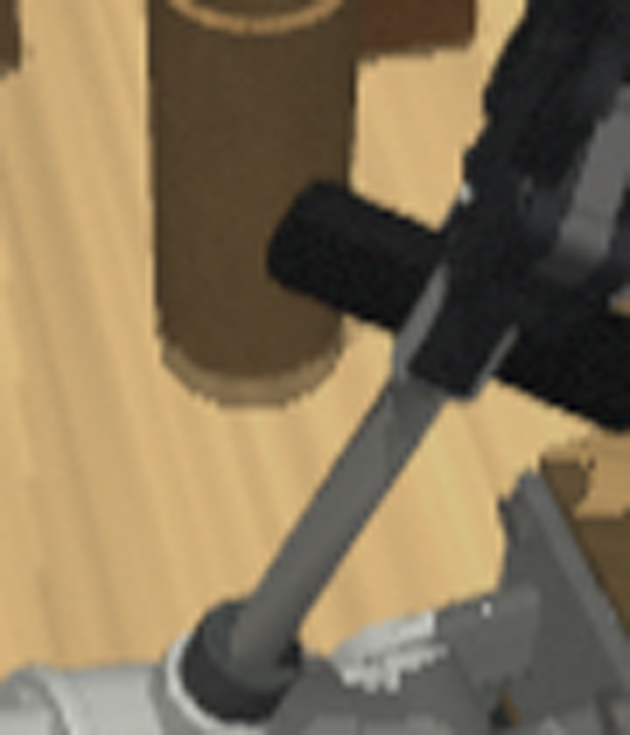

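View pics/w18.png

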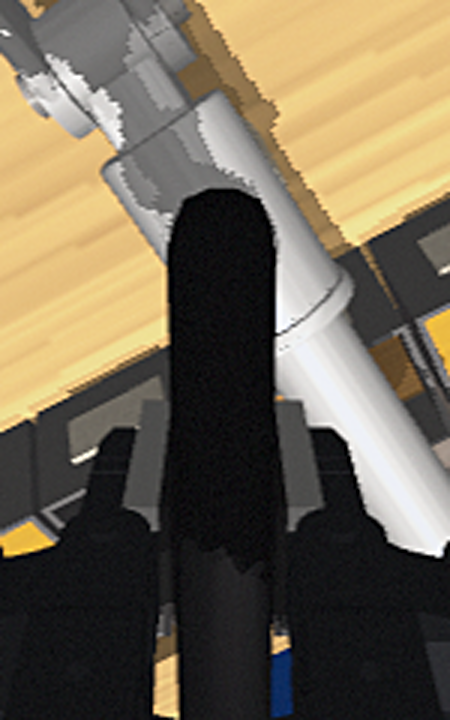

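>>> {"op": "step_arm", "data": {"deltas": [[[0,0,0,-1.18,-0.12,2.75,0],[0,0,0,-1.18,-0.12,2.75,0],[0,0,0,-1.18,-0.12,2.75,0],[-0.004,-0.0004,0.0092,0,0,0,0],[-0.008,-0.001,0.018,0,0,0,0]]]}}

```text
time_s: 23.35
eef_pos: [0.6199, 0.2286, 0.3101]
tool_rot: [0.174, 0.162, 0.97, 0.05]
wrist_force: [-0.4, 0.8, -2.2]
grip_width: 0.178
```

>>> {"op": "step_arm", "data": {"deltas": [[[-0.008,-0.001,0.018,0,0,0,0],[-0.008,-0.001,0.018,0,0,0,0],[0.016,-0.01,0.007,0,0,0,0],[0.016,-0.01,0.007,0,0,0,0],[0,0,0,0,0,0,0]]]}}

```text
time_s: 23.85
eef_pos: [0.6382, 0.2061, 0.3632]
tool_rot: [0.177, 0.163, 0.969, 0.051]
wrist_force: [-0.3, -0.2, -1.8]
grip_width: 0.175
```

>>> {"op": "step_arm", "data": {"deltas": [[[0,0,0,0,0,0,0],[0,0,0,0,0,0,0]]]}}

```text
time_s: 24.05
eef_pos: [0.6359, 0.2073, 0.3611]
tool_rot: [0.175, 0.162, 0.97, 0.05]
wrist_force: [-0.0, -0.3, -1.7]
grip_width: 0.173
```

```bash
python3 -c "
from tip import *
status()
w=capture('wrist');s=capture('scene');o,e,T=now();pickle.dump((s,w,e,T),open('p19.pkl','wb'))
u=proj(w,M).astype(int);print(proj(w,M))
save(w,'w19',(u[0]-40,u[1]-30,u[0]+40,u[1]+30),10)
solve(s,e,T,'seg19')"
```

```text
t 24.05 tip mm [ 30.1866 -22.9857  55.9534] phi -24.968322337223306 tilt deg [ 0.1915 -0.0072]
F screw [-0.7632 -0.3221 -1.5746] M [0.0036 0.4901 0.0329] grip 0.17272318297930284 j6 0.6682161849556361
[263.5427 141.9234]
D 0.002417656361359996 slope deg -1.6021345539336698 tip shift along k -0.0037372235854475884
```

View pics/w19.png

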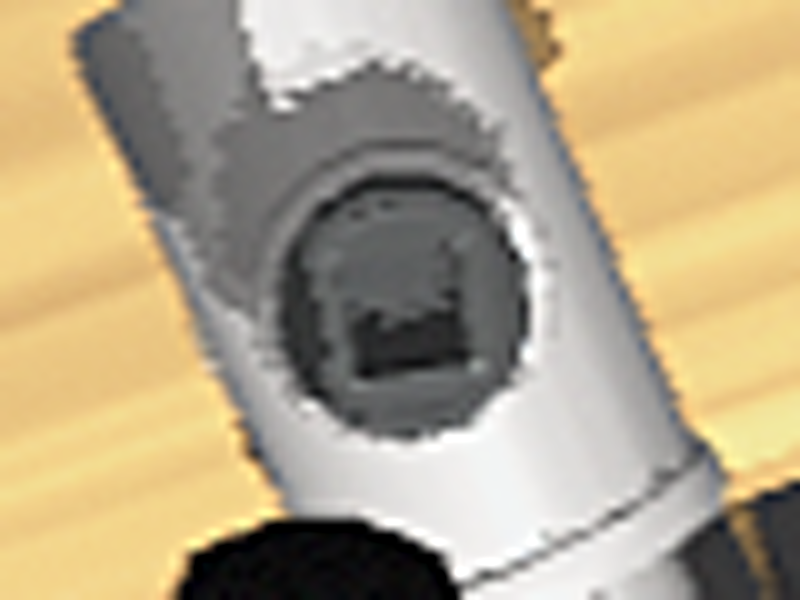

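```bash
python3 -c "
from tip import *
s,w,e,T=pickle.load(open('p19.pkl','rb'));x,y,z=frame();u0=(263-40,141-30)
def onp(u,v):
    o,d=ray(w,u0[0]+u/10,u0[1]+v/10);X=o+d*((M-o)@z)/(d@z);return np.array([(X-M)@x,(X-M)@y])
for a,b in(((355,375),(470,365)),((460,245),(472,365)),((345,290),(355,375))):
    d=onp(*b)-onp(*a);print(np.degrees(np.arctan2(d[1],d[0]))%90,np.linalg.norm(d))
# predict outlines for candidate phi
im=cv2.resize(w['color'][:,:,::-1][u0[1]:u0[1]+60,u0[0]:u0[0]+80],None,fx=10,fy=10,interpolation=cv2.INTER_CUBIC)
ims=[]
for ph in(-14,-18,-22,-26):
    c=im.copy();p=np.radians(ph);pts=[]
    for i,j in((1,1),(-1,1),(-1,-1),(1,-1)):
        q=.0066*np.array([i,j]);X=M+x*(np.cos(p)*q[0]-np.sin(p)*q[1])+y*(np.sin(p)*q[0]+np.cos(p)*q[1])
        pts.append((proj(w,X)-u0+.5)*10)
    cv2.polylines(c,[np.int32(pts)],True,(0,255,255),1);cv2.putText(c,str(ph),(20,580),0,1,(0,0,255),2);ims.append(c[100:500,200:600])
o=np.vstack([np.hstack(ims[:2]),np.hstack(ims[2:])]);cv2.imwrite('pics/c19.png',cv2.resize(o,(600,600)))
w14=pickle.load(open('p14.pkl','rb'))[1];im=w14['color'][:,:,::-1];u0=(218,104);im=cv2.resize(im[104:164,218:298],None,fx=10,fy=10,interpolation=cv2.INTER_CUBIC);ims=[]
for ph in(-14,-18,-22,-26):
    c=im.copy();p=np.radians(ph);pts=[]
    for i,j in((1,1),(-1,1),(-1,-1),(1,-1)):
        q=.0066*np.array([i,j]);X=M+x*(np.cos(p)*q[0]-np.sin(p)*q[1])+y*(np.sin(p)*q[0]+np.cos(p)*q[1])
        pts.append((proj(w14,X)-u0+.5)*10)
    cv2.polylines(c,[np.int32(pts)],True,(0,255,255),1);cv2.putText(c,str(ph),(220,480),0,1,(0,0,255),2);ims.append(c[100:500,200:600])
o=np.vstack([np.hstack(ims[:2]),np.hstack(ims[2:])]);cv2.imwrite('pics/c14.png',cv2.resize(o,(600,600)))
"
```

```text
70.07093932388149 0.013109169805046478
71.6224130320316 0.013518632570507793
71.99782290050283 0.009636856766289077
```

View pics/c19.png

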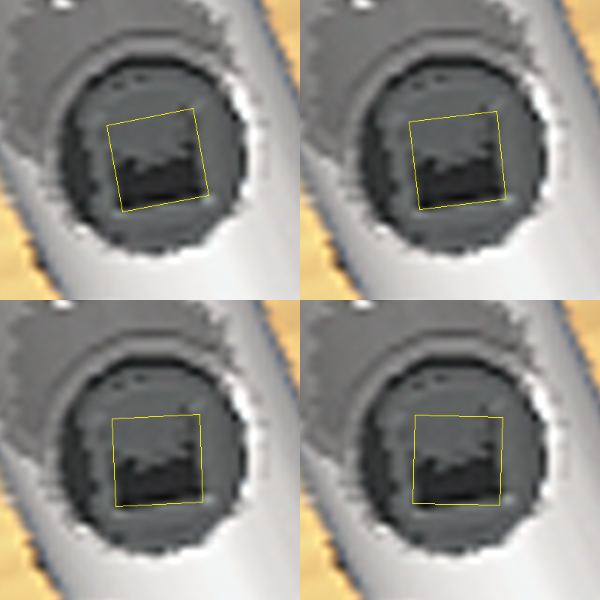

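View pics/c14.png

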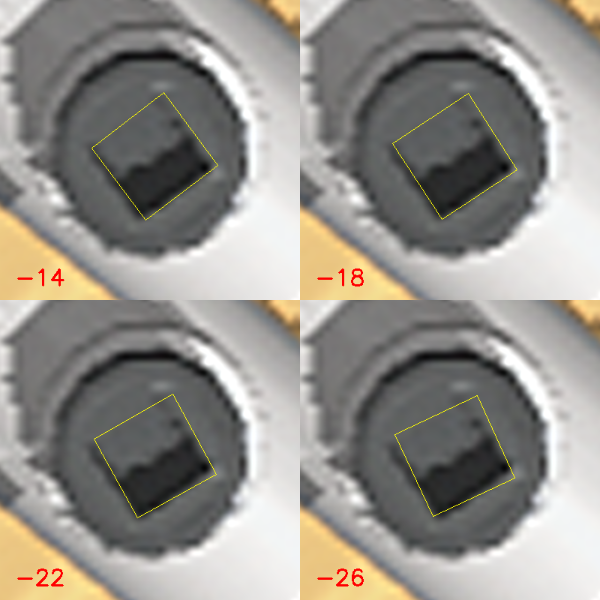

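```bash
cat > back.py <<'E'
from tgt import *
import tgt
H=np.array([.5123,-.2757])
def dback(tz,yaw=-15.5):
    K=Rz(np.radians(yaw));Wt=K@keyR().T;T=np.array([-Wt[:,0],Wt[:,1],-Wt[:,2]]).T
    p=np.array([H[0],H[1],tz])-Wt@(tgt.C+[0,0,-TL]);o,e,T0=now()
    return p-e,np.degrees(Ro.from_matrix(T@T0.T).as_rotvec())
def st():
    o,e,T=now();K=W(T)@keyR();t=tip(e,T);print("t",o["time_s"],"tip-hole mm",1e3*(t[:2]-H),"z",t[2],"tilt",np.degrees(K[:2,2]),"F",o["wrist_force"],"e",e)
if __name__=="__main__": st();print(dback(.2),dback(.1))
E
python3 back.py
```

```text
t 24.15 tip-hole mm [172.747  488.4339] z 0.24333838342567193 tilt [-22.3985  -2.3623] F [ 0.2621  0.1538 -0.4438] e [0.636  0.2074 0.3614]
(array([-0.1226, -0.4831, -0.0335]), array([-3.1191, 22.9396,  3.3979])) (array([-0.1226, -0.4831, -0.1335]), array([-3.1191, 22.9396,  3.3979]))
```

>>> {"op": "step_arm", "data": {"deltas": [[[0,0,0.04,0,0,0,0],[-0.012,-0.03,0.01,0,0,0,0],[-0.011,-0.045,0,-0.6,4.6,0.7,0],[-0.011,-0.045,0,-0.6,4.6,0.7,0],[-0.011,-0.045,0,-0.6,4.6,0.7,0]]]}}

```text
time_s: 24.65
eef_pos: [0.5907, 0.0413, 0.4132]
tool_rot: [0.059, 0.145, 0.987, 0.019]
wrist_force: [1.1, -0.1, -2.3]
grip_width: 0.179
```

>>> {"op": "step_arm", "data": {"deltas": [[[-0.011,-0.045,0,-0.6,4.6,0.7,0],[-0.011,-0.045,0,-0.6,4.6,0.6,0],[-0.011,-0.045,0,0,0,0,0],[-0.011,-0.045,0,0,0,0,0],[-0.011,-0.045,0,0,0,0,0]]]}}

```text
time_s: 25.15
eef_pos: [0.5367, -0.1844, 0.4117]
tool_rot: [-0.018, 0.135, 0.991, -0.003]
wrist_force: [0.6, -0.7, -1.8]
grip_width: 0.179
```

>>> {"op": "step_arm", "data": {"deltas": [[[-0.011,-0.045,0,0,0,0,0],[-0.011,-0.045,-0.02,0,0,0,0],[0,0,-0.03,0,0,0,0],[0,0,0,0,0,0,0],[0,0,0,0,0,0,0]]]}}

```text
time_s: 25.65
eef_pos: [0.5148, -0.2719, 0.3625]
tool_rot: [-0.019, 0.135, 0.991, -0.002]
wrist_force: [0.7, 0.3, -1.4]
grip_width: 0.177
```

```bash
python3 back.py; python3 - <<'E'
from tip import *
o,e,T=now();s=capture('scene');w=capture('wrist');pickle.dump((s,w,e,T),open('p20.pkl','wb'))
solve(s,e,T,'seg20');save(s,'s20',(230,20,340,170),5);save(w,'w20',s=1.5)
print(tipfit(s,e,T)[:2],proj(s,tip(e,T)))
E
```

```text
t 25.65 tip-hole mm [1.3445 4.1896] z 0.2345270065441532 tilt [ 0.0326 -0.1756] F [ 0.7069  0.3092 -1.4208] e [ 0.5148 -0.2719  0.3625]
(array([-0.0014, -0.0038, -0.0345]), array([-0.1756, -0.0326,  0.0235])) (array([-0.0014, -0.0038, -0.1345]), array([-0.1756, -0.0326,  0.0235]))
D 0.0023795453584300207 slope deg -0.8993028476009424 tip shift along k -0.002956557883309678
(array([282.5865,  95.9979], dtype=float32), array([ 0.0171, -0.9999], dtype=float32)) [282.2307  96.1461]
```

View pics/s20.png

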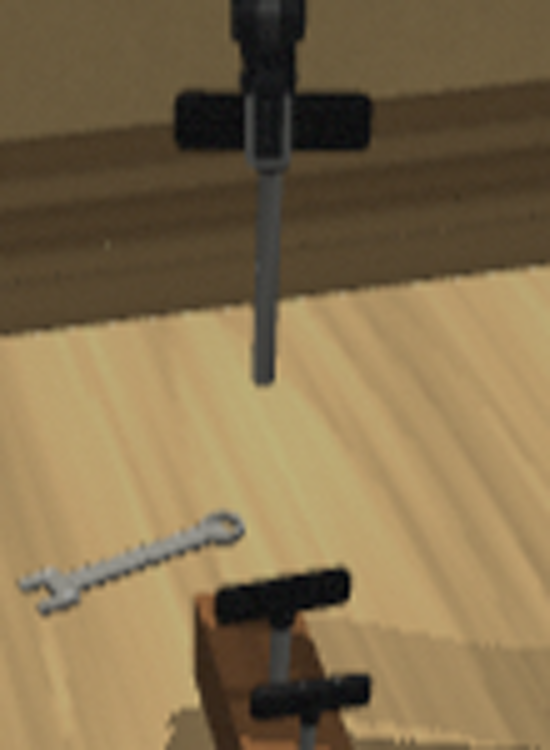

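View pics/w20.png

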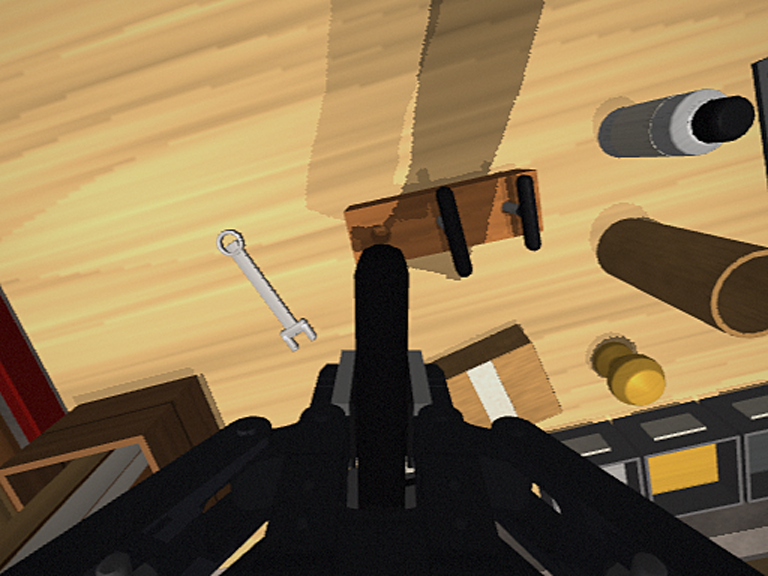

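>>> {"op": "step_arm", "data": {"deltas": [[[-0.0014,-0.0038,-0.02,0,0,0,0],[0,0,-0.04,0,0,0,0],[0,0,-0.04,0,0,0,0],[0,0,-0.04,0,0,0,0],[0,0,0,0,0,0,0]]]}}

```text
time_s: 26.25
eef_pos: [0.5114, -0.2738, 0.2179]
tool_rot: [-0.023, 0.134, 0.991, -0.001]
wrist_force: [-1.3, -0.4, -2.8]
grip_width: 0.176
```

```bash
python3 back.py; python3 - <<'E'
from tip import *
o,e,T=now();s=capture('scene');w=capture('wrist');pickle.dump((s,w,e,T),open('p21.pkl','wb'))
save(s,'s21',(245,80,325,170),7);save(w,'w21',(200,90,420,260),3.5)
print(proj(s,tip(e,T)),proj(s,[.5123,-.2757,.066]))
E
```

```text
t 26.25 tip-hole mm [-3.0608  2.8722] z 0.08994197253902367 tilt [ 0.4866 -0.4024] F [-1.2693 -0.3712 -2.7722] e [ 0.5114 -0.2738  0.2179]
(array([ 0.002 , -0.002 ,  0.1101]), array([-0.4027, -0.4863, -0.0696])) (array([ 0.002 , -0.002 ,  0.0101]), array([-0.4027, -0.4863, -0.0696]))
[281.8511 137.8529] [280.3692 143.6385]
```

View pics/s21.png

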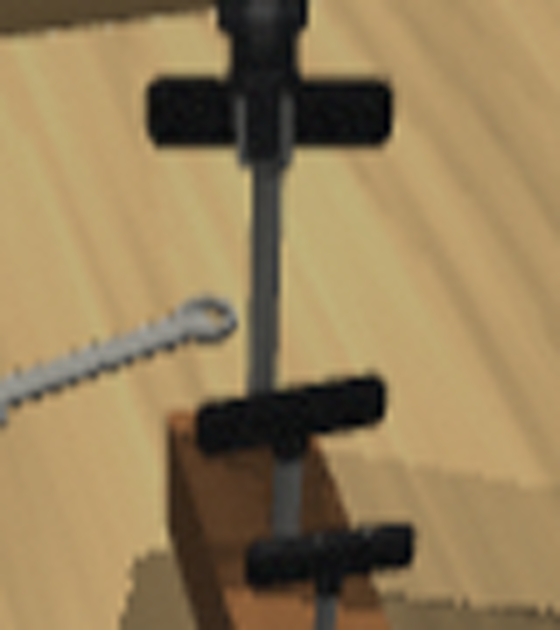

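View pics/w21.png

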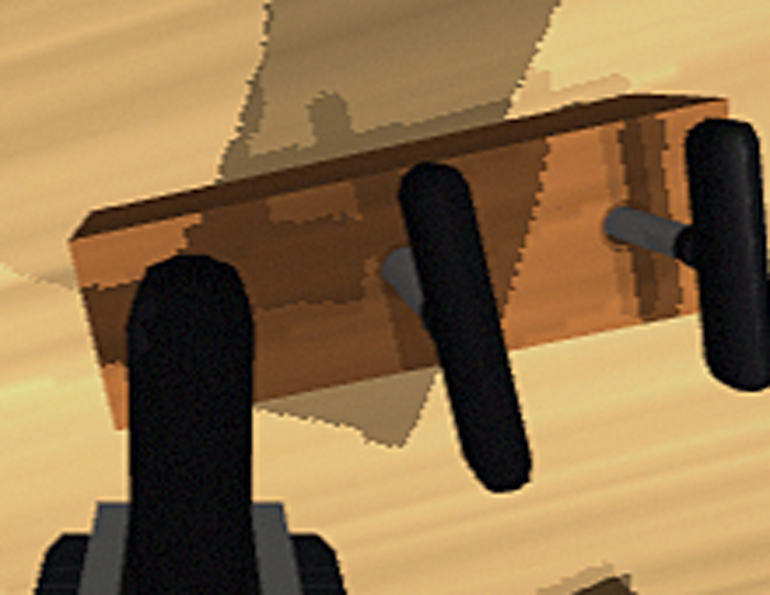

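>>> {"op": "step_arm", "data": {"deltas": [[[0,0,0,0,0,0,0],[0,0,0,0,0,0,0]]]}}

```text
time_s: 26.55
eef_pos: [0.5157, -0.2773, 0.2259]
tool_rot: [-0.015, 0.135, 0.991, -0.004]
wrist_force: [0.9, -0.9, -1.6]
grip_width: 0.177
```

```bash
python3 back.py
```

```text
t 26.55 tip-hole mm [ 3.164  -1.6677] z 0.09799588852466348 tilt [-0.3724  0.0579] F [ 0.9292 -0.8782 -1.5695] e [ 0.5157 -0.2773  0.2259]
(array([-0.0023,  0.0015,  0.102 ]), array([0.0578, 0.3724, 0.0295])) (array([-0.0023,  0.0015,  0.002 ]), array([0.0578, 0.3724, 0.0295]))
```

>>> {"op": "step_arm", "data": {"deltas": [[[0,0,0,0,0,0,0],[0,0,0,0,0,0,0],[0,0,0,0,0,0,0]]]}}

```text
time_s: 26.85
eef_pos: [0.5137, -0.2766, 0.2228]
tool_rot: [-0.018, 0.135, 0.991, -0.003]
wrist_force: [0.1, 0.6, -2.6]
grip_width: 0.18
```

```bash
python3 back.py
```

```text
t 26.85 tip-hole mm [ 0.4207 -0.6224] z 0.09485882331074741 tilt [-0.062  -0.1092] F [ 0.1426  0.6054 -2.6348] e [ 0.5137 -0.2766  0.2228]
(array([-0.0003,  0.0009,  0.1051]), array([-0.1092,  0.0619,  0.0664])) (array([-0.0003,  0.0009,  0.0051]), array([-0.1092,  0.0619,  0.0664]))
```

>>> {"op": "step_arm", "data": {"deltas": [[[0,0,-0.008,0,0,0,0],[0,0,-0.008,0,0,0,0],[0,0,-0.008,0,0,0,0],[0,0,0,0,0,0,0]]]}}

```text
time_s: 27.25
eef_pos: [0.5124, -0.2759, 0.196]
tool_rot: [-0.02, 0.135, 0.991, -0.002]
wrist_force: [0.5, 1.0, -2.1]
grip_width: 0.176
```

```bash
python3 back.py
```

```text
t 27.25 tip-hole mm [-1.4437  0.4064] z 0.06808842582277153 tilt [ 0.1862 -0.2415] F [ 0.4584  1.0446 -2.1184] e [ 0.5124 -0.2759  0.196 ]
(array([0.001 , 0.0001, 0.1319]), array([-0.2414, -0.1864,  0.0614])) (array([0.001 , 0.0001, 0.0319]), array([-0.2414, -0.1864,  0.0614]))
```

Near the mouth. I'll go down in small steps, watching the force.

>>> {"op": "step_arm", "data": {"deltas": [[[0.0005,0,-0.004,0,0,0,0],[0,0,-0.004,0,0,0,0],[0,0,-0.004,0,0,0,0],[0,0,0,0,0,0,0]]]}}

```text
time_s: 27.65
eef_pos: [0.5137, -0.2763, 0.1856]
tool_rot: [-0.019, 0.135, 0.991, -0.002]
wrist_force: [-0.2, -0.6, -1.8]
grip_width: 0.174
```

```bash
python3 back.py
```

```text
t 27.65 tip-hole mm [ 0.2111 -0.1715] z 0.05761987209899616 tilt [ 0.0393 -0.1626] F [-0.1719 -0.6026 -1.8217] e [ 0.5137 -0.2763  0.1856]
(array([-0.0003,  0.0005,  0.1424]), array([-0.1626, -0.0394,  0.0612])) (array([-0.0003,  0.0005,  0.0424]), array([-0.1626, -0.0394,  0.0612]))
```

>>> {"op": "step_arm", "data": {"deltas": [[[0,0,-0.004,0,0,0,0],[0,0,-0.004,0,0,0,0],[0,0,0,0,0,0,0]]]}}

```text
time_s: 27.95
eef_pos: [0.5136, -0.2762, 0.1775]
tool_rot: [-0.019, 0.135, 0.991, -0.002]
wrist_force: [0.5, -0.3, -1.7]
grip_width: 0.177
```

```bash
python3 back.py
```

```text
t 27.95 tip-hole mm [ 0.1123 -0.144 ] z 0.04957685526332298 tilt [ 0.047  -0.1646] F [ 0.4932 -0.3333 -1.7369] e [ 0.5136 -0.2762  0.1775]
(array([-0.0002,  0.0005,  0.1504]), array([-0.1645, -0.0471,  0.0597])) (array([-0.0002,  0.0005,  0.0504]), array([-0.1645, -0.0471,  0.0597]))
```

>>> {"op": "step_arm", "data": {"deltas": [[[0,0,-0.006,0,0,0,0],[0,0,-0.006,0,0,0,0],[0,0,-0.006,0,0,0,0],[0,0,0,0,0,0,0]]]}}

```text
time_s: 28.35
eef_pos: [0.5133, -0.2761, 0.1588]
tool_rot: [-0.019, 0.135, 0.991, -0.002]
wrist_force: [-1.0, -0.1, -1.6]
grip_width: 0.183
```

>>> {"op": "step_arm", "data": {"deltas": [[[0,0,-0.005,0,0,0,0],[0,0,-0.005,0,0,0,0],[0,0,-0.005,0,0,0,0],[0,0,0,0,0,0,0],[0,0,0,0,0,0,0]]]}}

```text
time_s: 28.85
eef_pos: [0.5139, -0.2764, 0.1451]
tool_rot: [-0.018, 0.135, 0.991, -0.002]
wrist_force: [-0.4, 0.1, -2.0]
grip_width: 0.176
```

```bash
python3 back.py
```

```text
t 28.85 tip-hole mm [ 0.5279 -0.3366] z 0.017142675274611358 tilt [ 0.0004 -0.1415] F [-0.4397  0.1375 -1.9855] e [ 0.5139 -0.2764  0.1451]
(array([-0.0005,  0.0007,  0.1829]), array([-0.1415, -0.0004,  0.0583])) (array([-0.0005,  0.0007,  0.0829]), array([-0.1415, -0.0004,  0.0583]))
```

>>> {"op": "step_arm", "data": {"deltas": [[[0,0,-0.003,0,0,0,0],[0,0,-0.002,0,0,0,0],[0,0,0,0,0,0,0]]]}}

```text
time_s: 29.15
eef_pos: [0.5138, -0.2764, 0.1399]
tool_rot: [-0.018, 0.135, 0.991, -0.002]
wrist_force: [0.0, -1.1, -2.4]
grip_width: 0.176
```

>>> {"op": "step_arm", "data": {"deltas": [[[0,0,-0.002,0,0,0,0],[0,0,0,0,0,0,0]]]}}

```text
time_s: 29.35
eef_pos: [0.5139, -0.2764, 0.138]
tool_rot: [-0.018, 0.135, 0.991, -0.002]
wrist_force: [-0.6, -0.7, -2.5]
grip_width: 0.177
```

```bash
python3 back.py
```

```text
t 29.35 tip-hole mm [ 0.5068 -0.3384] z 0.010079417165350352 tilt [-0.0009 -0.1404] F [-0.5824 -0.7081 -2.4924] e [ 0.5139 -0.2764  0.138 ]
(array([-0.0005,  0.0007,  0.1899]), array([-0.1404,  0.0008,  0.0609])) (array([-0.0005,  0.0007,  0.0899]), array([-0.1404,  0.0008,  0.0609]))
```

>>> {"op": "step_arm", "data": {"deltas": [[[0,0,-0.0015,0,0,0,0],[0,0,0,0,0,0,0]]]}}

```text
time_s: 29.55
eef_pos: [0.5143, -0.2765, 0.1379]
tool_rot: [-0.018, 0.135, 0.991, -0.003]
wrist_force: [-2.1, 0.8, 2.8]
grip_width: 0.177
```

>>> {"op": "step_arm", "data": {"deltas": [[[0,0,-0.0015,0,0,0,0],[0,0,0,0,0,0,0]]]}}

```text
time_s: 29.75
eef_pos: [0.5146, -0.2767, 0.1377]
tool_rot: [-0.017, 0.135, 0.991, -0.003]
wrist_force: [-2.1, 1.5, 9.9]
grip_width: 0.18
```

>>> {"op": "step_arm", "data": {"deltas": [[[0,0,0.001,0,0,0,20],[0,0,0,0,0,0,35],[0,0,0,0,0,0,50],[0,0,0,0,0,0,50],[0,0,0,0,0,0,50]]]}}

```text
time_s: 30.25
eef_pos: [0.5139, -0.2764, 0.1359]
tool_rot: [-0.018, 0.135, 0.991, -0.002]
wrist_force: [-0.5, 0.9, -0.3]
grip_width: 0.5
```

>>> {"op": "step_arm", "data": {"deltas": [[[0,0,0.02,0,0,0,50],[0,0,0.04,0,0,0,50],[0,0,0.04,0,0,0,50],[0,0,0.03,0,0,0,50],[0,0,0,0,0,0,50]]]}}

```text
time_s: 30.75
eef_pos: [0.5162, -0.2776, 0.2717]
tool_rot: [-0.013, 0.135, 0.991, -0.004]
wrist_force: [0.9, -0.9, -0.6]
grip_width: 0.5
```

>>> {"op": "step_arm", "data": {"deltas": [[[-0.03,0,0.03,0,0,0,50],[-0.03,0,0.03,0,0,0,50],[0,0,0,0,0,0,50],[0,0,0,0,0,0,50]]]}}

```text
time_s: 31.15
eef_pos: [0.4539, -0.2767, 0.3265]
tool_rot: [-0.017, 0.136, 0.991, -0.003]
wrist_force: [0.0, -0.2, -1.1]
grip_width: 0.499
```

```bash
python3 - <<'E'
from h import *
import pickle
s=capture('scene');w=capture('wrist');save(s,'s22',(200,80,360,230),5);save(w,'w22',s=1.5)
s0=pickle.load(open('p0.pkl','rb'))['scene']
for n,c in(('now',s),):
  for k in('key_large_handle','key_large','key_medium','key_small'):
    print(k,[(np.array(x['at'])*[512,384],x['p']) for x in spot_point(c,k)[:2]])
def dark(im,seed):
    g=im["color"].max(2); m=(g<45).astype(np.uint8);n,l,st,c=cv2.connectedComponentsWithStats(m);i=l[seed[1],seed[0]];return st[i],c[i]
print(dark(s0,(281,120)),dark(s,(281,120)))
print(manip.get_obs()["eef_pos"],manip.get_obs()["wrist_force"])
E
```

```text
key_large_handle [(array([279.6032, 122.8032]), 0.65)]
key_large []
key_medium [(array([270.3872, 283.5072]), 0.16)]
key_small []
(array([265, 116,  33,  12, 286], dtype=int32), array([281.1923, 120.0455])) (array([265, 116,  33,  12, 279], dtype=int32), array([281.2975, 120.0358]))
[ 0.4542 -0.2761  0.3247] [0.0151 0.3052 0.0209]
```

View pics/s22.png

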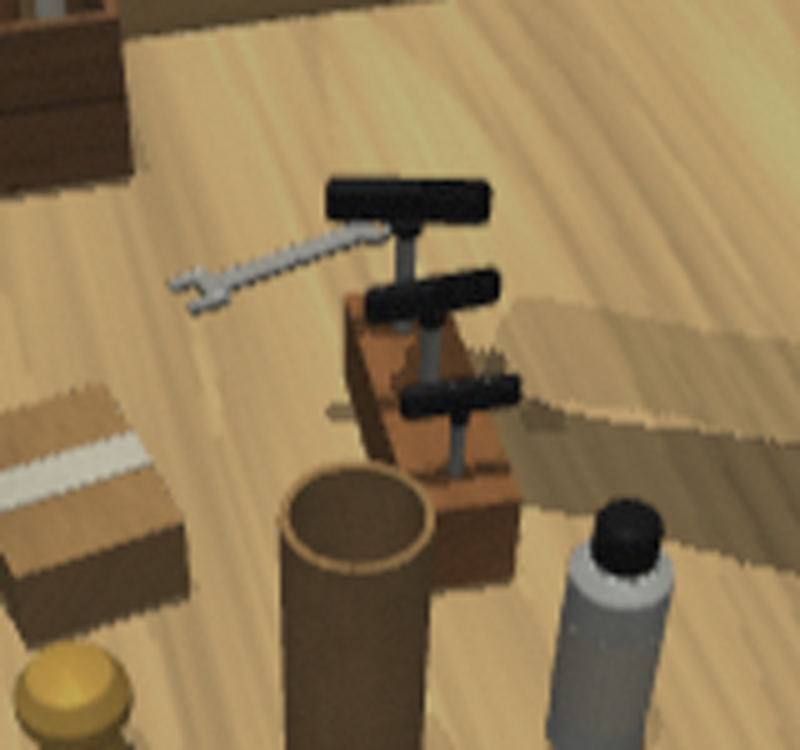

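View pics/w22.png

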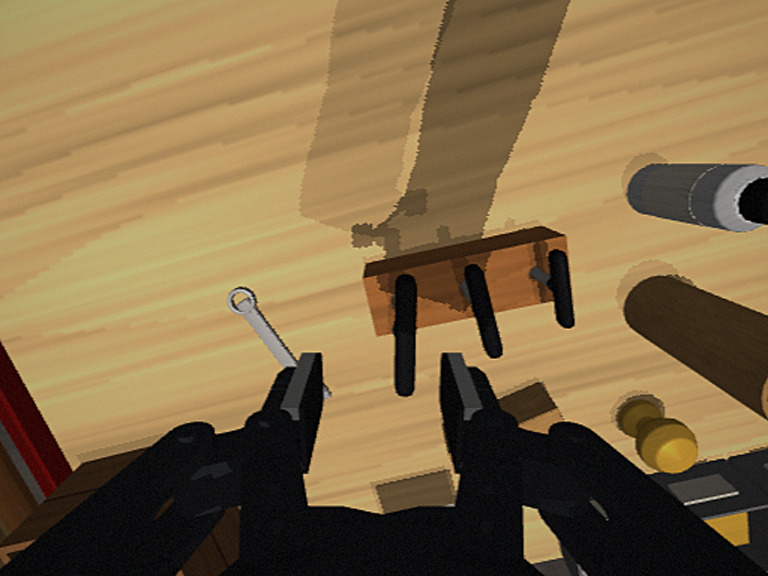

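```bash
python3 -c "
from bench import manip
print(manip.hand_in())"
```

```text
the job is handed in; nothing more can be done
None
```

The clamp screw is tight against its stop and the large key is back, fully down, in its own rack hole. The job is handed in at about 31 s, and the hand-in reported no verdict.

**Seating:** The key dropped to the socket floor. A deliberate mis-turned press, about 20° off, touched some 8–9 mm higher, as expected.

**Tightening:** I turned the screw clockwise about 62°.
- It moved at about 0.2 N m.
- I then withdrew the key, reseated it and pressed on to 0.41 N m. The flats stayed at about -18° (they read -16° to -18° before), so I take it to be at the stop. The screw angle itself was not readable.

**Return:** In the scene camera the key's handle sits within 0.1 px of where it started. The smaller keys and the other things I could see look unmoved. The gripper is clear, with wrist force near zero.

**What disagreed:**
- During the first tightening the arm turned the key about 30° further than the screw ended up. I put this down to a springy stop that let the screw relax back when the key came out, but I did not prove it.
- The key also tilted about 2° and slid 2–3 mm in the grip. I corrected for both before reseating it and putting it back.

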